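# Lay out a woodland centrepiece before gluing

## Robot

A 7-joint arm with a two-finger parallel gripper is mounted at the origin on the work surface. World frame = base frame: x ahead of the robot, y to its left, z up, the work surface at z = 0. Lengths are in m, angles in rad, forces in N, time in s.
With the tool pointing down it reaches from about 0.4 to 0.875 m from the base axis. Payload 19.3 kg.
Tool frame: the origin (TCP) lies at the very end of the fingers, on their centre line; the grasp point (between the pads) lies 19 mm behind it; z points along the fingers, y is the line along which they close (so a half turn about z gives the same grasp; the last joint's range is limited). The gripper opens to 85 mm and grips with 20 to 120 N. Pads are 22 mm wide; open, the fingers measure 114 mm over their backs; the gripper's body (76 mm by 85 mm) begins 54 mm behind the grasp point. The pads swing forward as they close: fully open they stand 13 mm farther back than shut.
Start: joints at [1.071, 0.521, -0.036, 1.599, 0.021, 1.021, -0.113], TCP at [0.26, -0.568, 0.231] pointing down, gripper open.
Joint ranges: [-2.91, 2.91], [-0.3, 2.13], [-1.5, 1.42], [0.17, 2.43], [-1.26, 4.41], [0.16, 1.93], [-2.52, 2.52]. Speed limits (rad/s): [1.89, 1.89, 2.39, 2.39, 3.01, 3.01, 3.01].

## Interface

Orientations are given as [roll, pitch, yaw] about the fixed x, y, z axes, in that order (R = Rz(yaw) Ry(pitch) Rx(roll)).
In Python, from cell import sensors, eyes, order gives the robot as it stands. The module is installed in compiled form; this text tells all that it offers.
- The arm moves only by the tool drive_tool, never from a script. Its argument "steps" is a list that holds one entry, the list of rows, each a list of 5 numbers: the shift along the world's x, y, z in units of 0.05 m (1.0 is 0.05 m), then the turn about the world's z in units of 0.12 rad (1.0 is 0.12 rad), then the opening, from 0 (shut) to 1 (fully open). In form: [[[x, y, z, twist, hand], ...]]. A call has 1 to 5 rows; each row shifts and turns the commanded pose from where the row before left it; what a row does not reach is not made up. A row lasts 1/10 s, in which the tool goes at most 50 mm and 8.59 degrees, less where a joint would pass 70% of its speed; a pose out of reach is approached as far as the arm can. A call with a number of a shift or a turn outside -1 to 1 is refused whole. A call with a gripper value outside its range is refused whole. The fingers move at their own pace and stop on an object; "force" is the grip in N (left out, the last holds). Time passes only in rows, so rows that do not move let the fingers close. It gives the time, the measured TCP pose, the force, the opening and the grip force at its end, in the units of the state.
- sensors.sense(): the state, without advancing time (a new reading comes with each control period).
- eyes.capture(name): name is "scene" or "top" or "wrist"; returns a dict with "img" (480x640x3 uint8, blue, green, red), "depth" (480x640 float32, m along the optical axis (not along the pixel's ray), 0 where there is no reading), "mtx" (3x3 intrinsics, pixels), "R" (3x3) and "t" (3): a world point X has camera coordinates R X + t. Camera axes: x right, y down, z forward; pixel columns grow to the right and rows downward; lengths in m; the calibration is good to about 2 mm. A picture is of the moment at which its call begins.
- order.hand_in(): hands the job in; it is judged then, once.
The state is a dict: "time": time; "joint_pos": joint angles; "qvel": joint speeds; "joint_torque": joint torques, N m; "ee_pos": TCP position; "tool_rot": TCP orientation; "ft_force": force on the tool from outside, world axes, zero at the start; "torque": the same for the moment, N m; "width": opening from 0.0 (shut) to 1.0 (fully open); "grasp_force": force on a finger pad.
Only numpy, scipy, OpenCV 4.12 (cv2) and the standard library are available. Lean on these libraries where they do the work, as an engineer would, in place of code of your own. Each camera call takes 0.05 s, during which the arm holds its last target. There are 200 camera calls.

## Task

Lay out the woodland display ready for gluing: midway between the fern pot and the lantern, in line with them, lay the large log slice flat on the board, the small slice centred on top of it and the red toadstool standing upright in the middle of that. On the sloping stand lay the dark plaque lengthwise up the slope, centred on the deck and down against the stop, and the pale plaque squarely on top of it, also against the stop. Let go of everything, and leave the brown toadstool and the glue stick where they are.

Things in the scene. Friction and masses are not known exactly. Their poses are not given: they have to be found in the camera images.
- plaque_dark: dark walnut plaque, 84 long (own x) x 56 wide (own y) x 12 thick, loose, lying flat on the table. Origin: centre of its underside, z up. The two ends are alike. Seated against the stop its origin is 42 up the deck from the stop. (mm)
- plaque_light: pale birch plaque, 84 long (own x) x 56 wide (own y) x 12 thick, loose, lying flat on the table. Origin: centre of its underside, z up. The two ends are alike. Seated against the stop its origin is 42 up the deck from the stop. (mm)
- slice_big: large round log slice with dark bark, 60 in diameter x 14 thick, loose, lying flat on the table. Origin: centre of its underside, z up. (mm)
- slice_small: small round log slice with dark bark, 44 in diameter x 14 thick, loose, lying flat on the table. Origin: centre of its underside, z up. (mm)
- toadstool_red: toadstool ornament with a RED cap with white dots, loose, 57 high: flat round wooden foot 34 across and 6 thick, thin white stem, domed cap 40 across whose vertical widest band spans 35 to 45 above the foot's underside. Origin: centre of the foot's underside, z up. (mm)
- toadstool_brown: toadstool ornament with a plain BROWN cap, not needed here; loose, 57 high: flat round wooden foot 34 across and 6 thick, thin white stem, domed cap 40 across whose vertical widest band spans 35 to 45 above the foot's underside. Origin: centre of the foot's underside, z up. (mm)
- deck: blue sloping deck (36 wide, 100 long, rising 20 deg away from the robot) of a fixed plywood stand; blue stop, 36 wide, 30 tall, at its low end. Origin: deck surface at the stop's foot, mid width, 42 above the table; x up the slope, y across, z square to the deck. Beside the deck is only an 8 thick, 110 x 130 foot plate: fingers pass. Wood may not slide down by itself. (mm)
- pot: terracotta flower pot with a green fern, 80 across, 68 high, with leaves to about 130. Fixed on a plywood board 6 thick, 100 x 380, lying on the table along the row from pot to lantern. Origin: centre of the pot's underside, which is level with the board's top. The pot and the lantern are 260 apart, centre to centre. (mm)
- lantern: black square lantern with a white candle, 70 x 70, 94 high plus a wire handle to 114. Fixed on a plywood board 6 thick, 100 x 380, lying on the table along the row from pot to lantern. Origin: centre of its underside, level with the board's top. (mm)
- glue_stick: red and white glue stick standing upright, 29 across, 95 high, loose, not needed here. Origin: centre of its underside. (mm)
Not all that is in view belongs to the job. What is shaped like the slice_big but pink or purple is not meant.

How it is judged:
By the outcome, as a careful person would: the job done as asked, in the order asked, and still so for the second after the job is handed in, with the robot touching nothing.
It also fails if it takes over 112 s, if anything falls off the work surface, if the arm or the gripper's body presses on something with over 40 N, if the wrist force passes 120 N, or if a joint passes its speed limit or range.

## Working session

There is one attempt and no reset: what is moved stays moved. The work goes in short steps, Python scripts to look and compute and a tool call to move; the robot and the scene stay as the last step left them, time stands still between calls to the robot, and variables do not carry over. Pictures are saved under pics/ and viewed, at most 14 in all, crops included, and the job is handed in when it is done.

Besides the shell and the picture viewer there is one more tool, called after "Call:" as name([rows], argument=value, ...), one row to a line, values as JSON. drive_tool: Moves the arm, as the interface text tells. Its arguments: {"type":"object","properties":{"steps":{"type":"array"},"force":{"type":"number"}},"required":["steps"]}

```bash
mkdir -p pics; cat > h.py <<'E'
import numpy as np, cv2
from cell import sensors, eyes, order
def cap(n, save=None):
    c=eyes.capture(n)
    if save: cv2.imwrite('pics/'+save,c['img'])
    np.savez('/tmp/%s.npz'%(save or n),**c)
    return c
def world(c):
    K,R,t=c['mtx'],c['R'],c['t']; d=c['depth']
    v,u=np.mgrid[:480,:640]
    p=np.stack([(u-K[0,2])/K[0,0]*d,(v-K[1,2])/K[1,1]*d,d],-1)
    w=(p-t)@R; w[d==0]=np.nan
    return w
E
python3 - <<'E'
from h import *
for n in ['scene','top']:
    c=cap(n,n+'0.png'); print(n,-c['R'].T@c['t'],c['R'][2],c['mtx'][0,0])
print(sensors.sense())
E
```

```text
scene [1.01904727 0.44489172 1.07757379] [-0.39878038 -0.35963739 -0.84358471] 623.1905818053638
top [ 0.45478715 -0.02267008  1.02920323] [ 0.09124855  0.0092384  -0.9957853 ] 516.9122940830237
{'time': 0.1, 'joint_pos': array([ 1.07080348,  0.52194057, -0.03634456,  1.59995548,  0.02119341,
        1.02109163, -0.11281147]), 'qvel': array([-0.00101111, -0.00319595,  0.00012176, -0.00040419, -0.0006032 ,
        0.00115486, -0.00030176]), 'joint_torque': array([ 4.87631405e-03, -9.28465819e+01,  1.98440641e+00, -3.70523000e+01,
        1.81253662e-02,  5.31374637e-03,  7.77495461e-05]), 'ee_pos': array([ 0.26028   , -0.56789098,  0.23079011]), 'tool_rot': array([-3.14058383e+00,  5.64837907e-05,  4.29781917e-01]), 'ft_force': array([-0.61032045,  0.20591281, -0.21162666]), 'torque': array([ 0.04366383, -0.03434343, -0.02312948]), 'grasp_force': 0.0, 'width': 0.9992670162915479}
```

View pics/scene0.png

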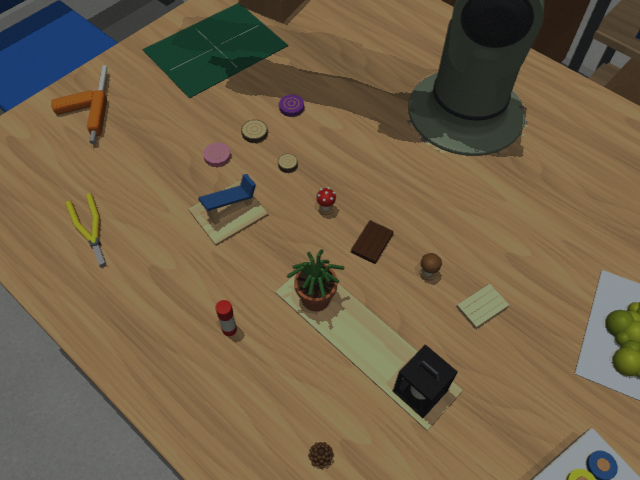

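View pics/top0.png

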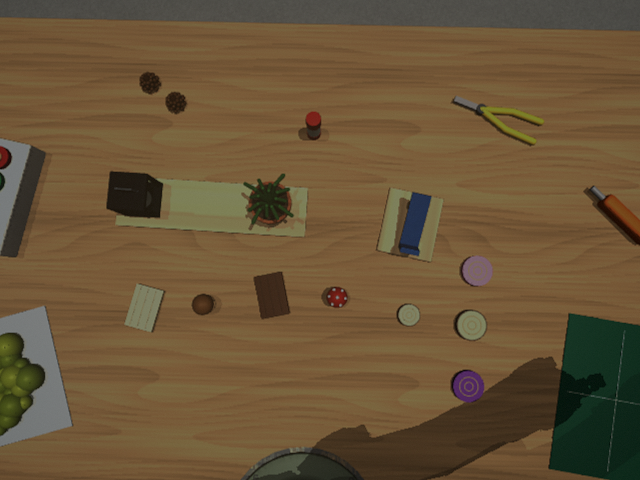

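The scene view shows the robot at the upper right, with the deck at (228,195), big slice (254,131), small slice (288,162), red toadstool (326,198), dark plaque (372,241) and pale plaque (483,306). In the top view, up is +x and left is +y. There the big slice is at (472,325), small (409,315), red (337,297), dark (271,295), brown (204,304), pale (145,308), deck (415,224), pot (270,203) and lantern (135,195).

```bash
cat > m.py <<'E'
from h import *
top=dict(np.load('/tmp/top0.png.npz')); sc=dict(np.load('/tmp/scene0.png.npz'))
def comp(c,seed,zlo,zhi,r=45):
    w=world(c); z=w[...,2]
    m=((z>zlo)&(z<zhi)); vv,uu=np.mgrid[:480,:640]
    m&=(np.hypot(uu-seed[0],vv-seed[1])<r)
    n,l=cv2.connectedComponents(m.astype(np.uint8),connectivity=4)
    k=l[seed[1],seed[0]]
    return w[l==k] if k else np.zeros((0,3))
S={'big':((472,325),(254,130)),'small':((409,315),(288,162)),'dark':((271,295),(372,241)),'pale':((145,308),(483,306)),'red':((337,297),(326,196)),'brown':((204,304),(431,262))}
for k,(a,b) in S.items():
    for nm,c,s in(('top',top,a),('sc',sc,b)):
        p=comp(c,s,.006 if k not in('red','brown') else .03,.08)
        if len(p)<10: print(k,nm,'none',world(c)[s[1],s[0]]);continue
        zt=np.median(p[:,2]); q=p[abs(p[:,2]-zt)<.004] if k not in('red','brown') else p
        (cx,cy),(e1,e2),an=cv2.minAreaRect((q[:,:2]*1000).astype(np.float32))
        (ex,ey),er=cv2.minEnclosingCircle((q[:,:2]*1000).astype(np.float32))
        print(k,nm,len(q),'z',zt.round(4),'max',p[:,2].max().round(4),'rect',np.round([cx,cy,e1,e2,an],1),'circ',np.round([ex,ey,er],1))
for n,c,s in(('table',top,(360,380)),('table',sc,(400,320)),('board',top,(205,205)),('board',sc,(370,345)) ):
    print(n,world(c)[s[1]-3:s[1]+4,s[0]-3:s[0]+4].reshape(-1,3).mean(0).round(4))
# lantern, pot
for n,s,lo,hi in(('lantern',(130,195),.07,.1),('pot',(270,203),.05,.14),('glue',(313,122),.08,.11)):
    p=comp(top,s,lo,hi,60)
    if len(p): print(n,len(p),p.min(0).round(4),p.max(0).round(4),cv2.minAreaRect((p[:,:2]*1000).astype(np.float32)))
# blue deck
for nm,c,box in(('top',top,(180,265,370,450)),('sc',sc,(170,230,190,265))):
    w=world(c); i=c['img'].astype(int); m=(i[...,0]>i[...,2]*1.6)&(i[...,0]>40)
    mm=np.zeros_like(m); mm[box[0]:box[1],box[2]:box[3]]=1; m&=mm
    p=w[m&np.isfinite(w[...,0])]; print(nm,len(p),p.min(0).round(4),p.max(0).round(4))
    # plane ransac, slope 20
    rng=np.random.default_rng(0);best=0
    for _ in range(300):
        a=p[rng.choice(len(p),3,False)];n=np.cross(a[1]-a[0],a[2]-a[0]);L=np.linalg.norm(n)
        if L<1e-9: continue
        n/=L; n*=np.sign(n[2])
        if abs(n[2])<.8: continue
        k=abs((p-a[0])@n)<.003
        if k.sum()>best: best=k.sum();q=p[k]
    n=np.linalg.svd(q-q.mean(0),full_matrices=0)[2][2];n*=np.sign(n[2])
    up=np.array([0,0,1])-n[2]*n;up/=np.linalg.norm(up);ac=np.cross(n,up)
    print('n',n.round(3),'slope',np.degrees(np.arccos(n[2])).round(1),'yaw',np.degrees(np.arctan2(up[1],up[0])).round(2))
    xy=np.c_[q@up,q@ac];r=cv2.minAreaRect((xy*1000).astype(np.float32));print(r)
    print('centre',(up*r[0][0]/1000+ac*r[0][1]/1000+n*(q@n).mean()).round(4))
    # edge-based axis of deck (min rect in xy plan)
E
python3 m.py
```

```text
big top 738 z 0.0134 max 0.0189 rect [ 385.3 -315.8   59.1   58.1   37. ] circ [ 385.7 -316.4   30.2]
big sc 393 z 0.0123 max 0.0177 rect [ 388.7 -318.1   59.7   61.1    2. ] circ [ 389.9 -318.6   32.6]
small top 384 z 0.0136 max 0.0199 rect [ 401.6 -194.8   42.2   41.7   47.4] circ [ 402.  -194.6   21.7]
small sc 233 z 0.0125 max 0.0177 rect [ 404.9 -196.2   45.7   39.8   43.5] circ [ 404.5 -195.5   23.9]
dark top 1193 z 0.0116 max 0.0174 rect [433.4  74.2  83.8  56.   13.1] circ [433.   74.8  49.4]
dark sc 929 z 0.0111 max 0.0169 rect [436.5  73.1  87.3  56.9  13.5] circ [437.6  72.9  49.3]
pale top 1210 z 0.0121 max 0.02 rect [402.7 323.1  57.4  84.4  76.1] circ [402.3 322.3  49.8]
pale sc 1111 z 0.0112 max 0.0189 rect [406.4 321.8  57.   87.   76.8] circ [407.4 322.6  49.7]
red top 344 z 0.0528 max 0.0597 rect [433.9 -52.6  37.7  38.    0.9] circ [433.2 -52.9  19.8]
red sc 297 z 0.0507 max 0.0606 rect [437.5 -52.4  37.   37.9  37.4] circ [437.3 -53.3  20.3]
brown top 363 z 0.0525 max 0.0602 rect [412.9 200.8  38.3  39.   80.5] circ [413.3 201.   20. ]
brown sc 344 z 0.0508 max 0.
[... 447 characters left out ...]
.33671569824219, 81.76245880126953), 8.314485549926758)
glue 212 [ 0.7479 -0.0143  0.0801] [0.7761 0.0139 0.0985] ((761.810791015625, -0.31575775146484375), (27.57096290588379, 28.437068939208984), 5.581071853637695)
top 1052 [ 0.5174 -0.2237  0.0392] [ 0.6319 -0.1681  0.0776]
n [-0.339  0.065  0.938] slope 20.2 yaw -10.87
((592.0867919921875, -84.50238037109375), (34.65654754638672, 99.90740966796875), 89.69696044921875)
centre [ 0.5825 -0.1979  0.0585]
sc 860 [ 0.5184 -0.2241  0.0306] [ 0.6357 -0.1678  0.0786]
n [-0.343  0.076  0.936] slope 20.6 yaw -12.57
((592.5889892578125, -65.9701919555664), (110.89598083496094, 38.551368713378906), 1.5930490493774414)
centre [ 0.5825 -0.1975  0.0571]
```

Call:
drive_tool([
  [[0.42,0.8,0,-0.72,1],[0.42,0.8,0,-0.72,1],[0.42,0.8,0,-0.72,1],[0.42,0.8,0,-0.72,1],[0.42,0.8,0,-0.72,1]],
])

```text
time: 0.6
ee_pos: [0.3659, -0.3664, 0.2312]
tool_rot: [-3.141, 0.0, -0.006]
ft_force: [1.4, 0.4, 0.5]
width: 1.001
grasp_force: 0.0
```

Call:
drive_tool([
  [[0.2,0.5,0,0,1],[0,0.5,0,0,1],[0,0,0,0,1]],
])

```text
time: 0.9
ee_pos: [0.3759, -0.3152, 0.2312]
tool_rot: [-3.14, 0.0, 0.001]
ft_force: [-0.6, -0.8, -0.2]
width: 1.001
grasp_force: 0.0
```

```bash
python3 - <<'E'
from h import *
c=cap('wrist','w1.png'); s=sensors.sense(); print(s['time'],s['ee_pos'],s['tool_rot'])
print(-c['R'].T@c['t'],c['R'],c['mtx'])
E
```

```text
0.95 [ 0.37566789 -0.31706867  0.23136362] [-3.14135678e+00  3.66561039e-05 -2.71156476e-05]
[ 0.4523164  -0.3145891   0.37340001] [[ 1.56054456e-03 -9.99997789e-01 -1.40924094e-03]
 [-9.54741417e-01 -1.90907265e-03  2.97430971e-01]
 [-2.97433004e-01  8.81306407e-04 -9.54742285e-01]] [[374.40653198   0.         318.97917191]
 [  0.         374.40653198 236.75747873]
 [  0.           0.           1.        ]]
```

View pics/w1.png

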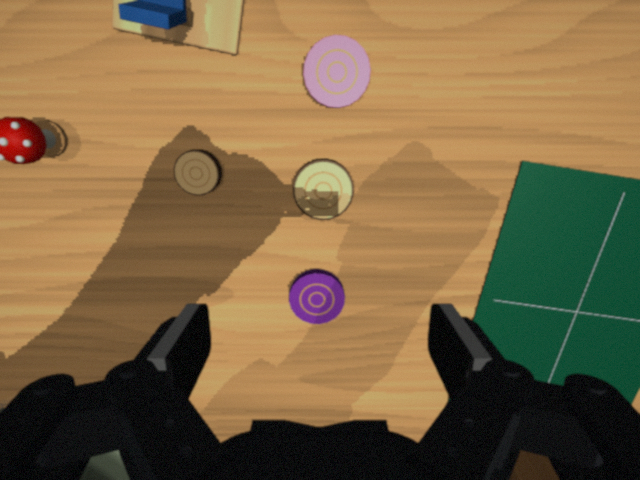

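The wrist view shows the big slice at (323,189), the small slice (197,172), the purple decoy (316,298) and the pink decoy (337,71). The fingers are symmetric about column 320.

```bash
sed -n '1,12p' m.py | sed 's/^top=.*//' > comp.py; python3 - <<'E'
from comp import *
c=dict(np.load('/tmp/w1.png.npz'))
w=world(c)
print('table',w[240:260,150:170,2].mean())
for n,s in(('big',(323,180)),('small',(197,172))):
    p=comp(c,s,.007,.03)
    e=cv2.minEnclosingCircle((p[:,:2]*1000).astype(np.float32)); r=cv2.minAreaRect((p[:,:2]*1000).astype(np.float32))
    print(n,len(p),np.median(p[:,2]),e,r[:2])
E
```

```text
Traceback (most recent call last):
  File "comp.py", line 12
    for nm,c,s in(('top',top,a),('sc',sc,b)):
                                             ^
IndentationError: expected an indented block after 'for' statement on line 12
```

```bash
(echo 'from h import *'; sed -n '3,9p' m.py) > comp.py; python3 - <<'E'
from comp import *
c=dict(np.load('/tmp/w1.png.npz'))
w=world(c)
print('table',w[240:260,150:170,2].mean())
for n,s in(('big',(323,180)),('small',(197,172))):
    p=comp(c,s,.007,.03)
    e=cv2.minEnclosingCircle((p[:,:2]*1000).astype(np.float32)); r=cv2.minAreaRect((p[:,:2]*1000).astype(np.float32))
    print(n,len(p),np.median(p[:,2]),e,r[:2])
E
```

```text
table nan
big 2938 0.013700747708266204 ((387.7209167480469, -317.25836181640625), 29.90924072265625) ((387.7335205078125, -317.1388244628906), (58.9428825378418, 58.42137145996094))
small 1691 0.01371627378974329 ((404.2989807128906, -196.16783142089844), 21.991064071655273) ((404.3362121582031, -196.1248016357422), (42.85249710083008, 42.84035873413086))
```

Call:
drive_tool([
  [[0.24,0,-0.9,0,1],[0,0,-1,0,1],[0,0,-1,0,1],[0,0,-1,0,1],[0,0,-0.66,0,1]],
], force=40)

```text
time: 1.45
ee_pos: [0.3861, -0.3185, 0.0001]
tool_rot: [-3.141, 0.002, -0.003]
ft_force: [1.8, -1.1, 0.8]
width: 1.002
grasp_force: 0.0
```

Call:
drive_tool([
  [[0,0,-0.06,0,0.78],[0,0,0,0,0.5],[0,0,0,0,0.5],[0,0,0,0,0.5],[0,0,0,0,0.5]],
], force=40)

```text
time: 1.95
ee_pos: [0.3881, -0.3187, 0.0016]
tool_rot: [3.14, -0.002, -0.002]
ft_force: [0.6, 0.0, -0.4]
width: 0.678
grasp_force: 42.7
```

```bash
python3 - <<'E'
from h import *
c=cap('wrist','w2.png'); s=sensors.sense(); print(s)
E
```

```text
{'time': 2.0, 'joint_pos': array([ 0.58031071,  0.71092238, -0.01452637,  2.05987606,  0.02645355,
        0.36908132, -1.02854265]), 'qvel': array([-1.51430571e-03,  9.22840363e-03,  6.08095924e-05,  2.13238903e-03,
        6.82120728e-04, -4.74212957e-03, -1.19478720e-03]), 'joint_torque': array([ 8.80884239e-02, -8.88436604e+01,  3.29972371e+00, -1.58644152e+01,
        7.60774186e-03,  1.65350677e-02,  4.81797557e-03]), 'ee_pos': array([ 0.38794468, -0.31863152,  0.00138721]), 'tool_rot': array([ 3.14052790e+00, -1.55399668e-03, -2.39337984e-03]), 'ft_force': array([ 0.8599642 ,  0.3711847 , -1.34333396]), 'torque': array([-0.05354683,  0.00928191, -0.07003473]), 'grasp_force': 42.71319329738617, 'width': 0.6808188234391918}
```

View pics/w2.png

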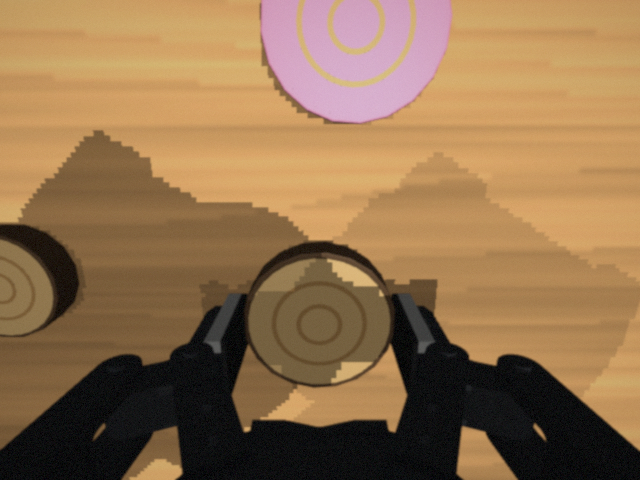

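The slice is gripped at width 0.68 and grip force 43 N. Next I lift it and carry it high toward the board.

Call:
drive_tool([
  [[0,0,0.5,0,0.5],[0,0,1,0,0.5],[0,0,1,0,0.5],[0,0,1,0,0.5],[0,0,1,0,0.5]],
])

```text
time: 2.5
ee_pos: [0.387, -0.3179, 0.2281]
tool_rot: [3.141, -0.001, -0.002]
ft_force: [1.4, -0.5, -0.5]
width: 0.681
grasp_force: 43.1
```

Call:
drive_tool([
  [[0.3,0.7,0.5,0,0.5],[0.36,0.87,0,0,0.5],[0.36,0.87,0,0,0.5],[0.36,0.87,0,0,0.5],[0.36,0.87,0,0,0.5]],
])

```text
time: 3.0
ee_pos: [0.4747, -0.1074, 0.2511]
tool_rot: [3.141, -0.001, -0.002]
ft_force: [0.7, -1.1, -0.4]
width: 0.675
grasp_force: 43.1
```

Call:
drive_tool([
  [[0.36,0.87,0,0,0.5],[0.36,0.87,0,0,0.5],[0.36,0.87,0,0,0.5],[0.36,0.87,0,0,0.5],[0.36,0.87,0,0,0.5]],
])

```text
time: 3.5
ee_pos: [0.5648, 0.1102, 0.251]
tool_rot: [3.142, -0.001, -0.002]
ft_force: [1.5, -0.2, -0.6]
width: 0.678
grasp_force: 43.1
```

Call:
drive_tool([
  [[0.36,0.87,0,0,0.5],[0.3,0.87,0,0,0.5],[0,0,0,0,0.5]],
])

```text
time: 3.8
ee_pos: [0.5972, 0.2021, 0.2502]
tool_rot: [-3.139, 0.0, 0.004]
ft_force: [-1.5, -0.7, -0.8]
width: 0.687
grasp_force: 43.1
```

```bash
python3 - <<'E'
from h import *
c=cap('wrist','w3.png'); s=sensors.sense(); print(s['time'],s['ee_pos'],s['tool_rot'],s['width'],s['grasp_force'])
w=world(c)
# slice in hand
print(w[int(300):int(301),315:325].mean(1))
E
```

```text
3.85 [0.59704768 0.19861585 0.25011934] [-3.14055204e+00  3.74604407e-04  1.98306778e-03] 0.6797242849116776 43.104395270347595
[[0.60824795 0.20263556 0.26337177]]
```

View pics/w3.png

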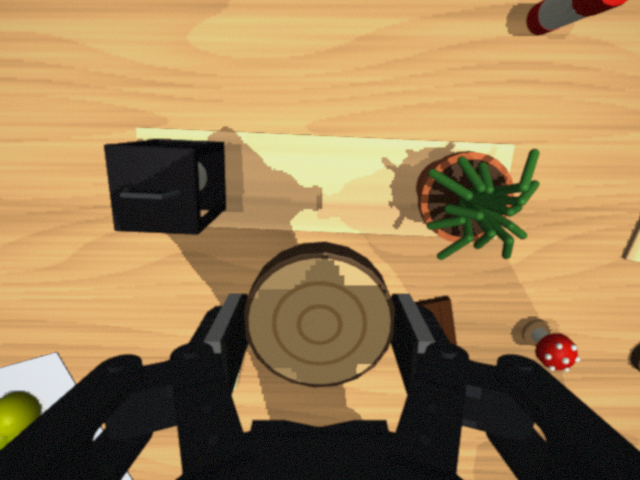

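The wrist view shows the held slice at (320,318), the lantern (165,187) and the pot (470,200). The board runs between them from about (137,130) to (513,145).

```bash
cat > mid.py <<'E'
from comp import *
def meas(c,zoff=0):
    w=world(c); z=w[...,2]+zoff; i=c['img'].astype(int)
    f=lambda p:(p[:,:2]*1000).astype(np.float32)
    out={}
    m=(z>.092)&(z<.104)&(i.sum(-1)<150)&(abs(w[...,1]-.335)<.07)&(abs(w[...,0]-.61)<.07)
    n,l,st,_=cv2.connectedComponentsWithStats(m.astype(np.uint8)); k=1+np.argmax(st[1:,4]); q=w[l==k]
    print('lantern',len(q),np.median(q[:,2]),cv2.minAreaRect(f(q)))
    m=(z>.064)&(z<.079)&(i[...,2]>i[...,1]*1.35)&(abs(w[...,1]-.077)<.06)&(abs(w[...,0]-.607)<.06)
    q=w[m]; print('pot',len(q),np.median(q[:,2]),cv2.minEnclosingCircle(f(q)),cv2.minAreaRect(f(q)))
    from scipy.optimize import least_squares
    m=(z>.003)&(z<.010)&(abs(w[...,1]-.205)<.06)&(w[...,0]>.53)&(w[...,0]<.68)
    q=w[m]; 
    ys=np.arange(.15,.265,.004); E=[]
    for y in ys:
        x=q[abs(q[:,1]-y)<.002,0]
        if len(x)>5: E.append((y,np.percentile(x,1),np.percentile(x,99)))
    E=np.array(E); 
    if len(E)>4: print('board',[np.polyfit(E[:,0]-.206,E[:,k],1).round(4) for k in(1,2)])
if __name__=='__main__':
    for n in('top0','w3','scene0'):
        c=dict(np.load('/tmp/%s.png.npz'%n)); print(n); meas(c)
    c=dict(np.load('/tmp/w3.png.npz')); w=world(c); z=w[...,2]
    m=(z>.25)&(z<.275); m[:245]=0; m[388:]=0; i=c['img'].astype(int).sum(-1)
    m&=(i>150); n,l,st,ct=cv2.connectedComponentsWithStats(m.astype(np.uint8)); k=1+np.argmax(st[1:,4]);q=w[l==k]
    print('slice',st[k],np.median(q[:,2]),cv2.minEnclosingCircle((q[:,:2]*1000).astype(np.float32)))
E
python3 mid.py
```

```text
top0
lantern 1392 0.09981153114577876 ((617.33447265625, 336.01593017578125), (70.32746124267578, 70.41741943359375), 87.7017822265625)
pot 328 0.07372811611505625 ((607.4200439453125, 76.48906707763672), 40.00633239746094) ((606.6965942382812, 76.23311614990234), (77.6985092163086, 77.56990814208984), 75.87300872802734)
board [array([0.0986, 0.5539]), array([0.0014, 0.6598])]
w3
lantern 7350 0.09950745794859217 ((620.272216796875, 334.8782653808594), (69.2195053100586, 69.23296356201172), 87.61764526367188)
pot 2641 0.07448317337424883 ((610.06396484375, 76.23784637451172), 40.18128204345703) ((611.359375, 77.82239532470703), (75.93059539794922, 79.05769348144531), 41.052486419677734)
board [array([0.0405, 0.5612]), array([0.0398, 0.6587])]
scene0
lantern 1677 0.09943353043091029 ((620.893310546875, 335.4716796875), (69.6550521850586, 71.03135681152344), 88.53185272216797)
pot 512 0.07390354257464452 ((609.732666015625, 76.6603012084961), 41.029964447021484) ((611.0169677734375, 79.3568115234375), (73.06947326660156, 80.10376739501953), 73.09049224853516)
board [array([0.0362, 0.5586]), array([0.0146, 0.6634])]
slice [  248   245   173   141 15720] 0.26317761512049265 ((598.2262573242188, 198.3457489013672), 34.044227600097656)
```

```bash
python3 - <<'E'
from comp import *
for n,t in(('w2',(.38794,-.31863)),('w3',(.59705,.19862))):
    c=dict(np.load('/tmp/%s.png.npz'%n)); w=world(c); g=cv2.GaussianBlur(c['img'],(0,0),1)
    print(n,w[321:328,316:323].reshape(-1,3).mean(0)-np.r_[t,0])
    # ellipse edges of slice top: row span at x col 320
    print([ (w[r,320]-np.r_[t,0]).round(4) for r in(256,384)])
E
```

```text
w2 [0.00081247 0.00060051 0.0148605 ]
[array([0.0288, 0.0002, 0.0145]), array([-0.0273,  0.0003,  0.0145])]
w3 [0.00084878 0.00415936 0.26332939]
[array([0.0292, 0.0039, 0.2639]), array([-0.0271,  0.0036,  0.2633])]
```

Call:
drive_tool([
  [[0.33,0.2,-0.3,0,0.5],[0,0,-1,0,0.5],[0,0,-1,0,0.5],[0,0,-1,0,0.5],[0,0,-1,0,0.5]],
])

```text
time: 4.35
ee_pos: [0.614, 0.2041, 0.0343]
tool_rot: [3.141, -0.001, -0.003]
ft_force: [1.4, 0.6, -0.8]
width: 0.682
grasp_force: 43.1
```

Call:
drive_tool([
  [[0,0,-0.3,0,0.5],[0,0,-0.2,0,0.5],[0,0,-0.05,0,0.5],[0,0,0,0,0.5],[0,0,0,0,0.5]],
])

```text
time: 4.85
ee_pos: [0.615, 0.2056, 0.0098]
tool_rot: [-3.141, -0.003, -0.002]
ft_force: [0.7, -0.5, 0.1]
width: 0.677
grasp_force: 43.2
```

Call:
drive_tool([
  [[0,0,-0.03,0,0.5],[0,0,0,0,0.5],[0,0,0,0,0.8],[0,0,0,0,0.9],[0,0,0,0,1]],
])

```text
time: 5.35
ee_pos: [0.6139, 0.2054, 0.0064]
tool_rot: [-3.142, -0.0, -0.002]
ft_force: [0.3, -0.4, -0.8]
width: 0.999
grasp_force: 0.0
```

Call:
drive_tool([
  [[0,0,0.6,0,1],[0,0,1,0,1],[0,0,1,0,1],[0,0,1,0,1],[0,0,1,0,1]],
])

```text
time: 5.85
ee_pos: [0.6135, 0.2052, 0.2386]
tool_rot: [-3.141, -0.0, -0.002]
ft_force: [0.7, -0.4, -0.4]
width: 0.999
grasp_force: 0.0
```

Call:
drive_tool([
  [[0,0,0.3,0,1],[0,0,0,0,1],[0,0,0,0,1]],
])

```text
time: 6.15
ee_pos: [0.6136, 0.2052, 0.2507]
tool_rot: [3.141, 0.001, -0.002]
ft_force: [0.2, -0.3, -1.2]
width: 1.0
grasp_force: 0.0
```

```bash
python3 - <<'E'
from mid import *
c=cap('wrist','w4.png'); s=sensors.sense(); print(s['time'],s['ee_pos'],s['tool_rot'])
meas(c)
t=cap('top','t4.png')
for c in(c,t):
    w=world(c); P=np.array([.6145,.206,.02]); q=c['mtx']@(c['R']@P+c['t']); u,v=(q[:2]/q[2]).astype(int); print(u,v,w[v,u])
    p=comp(c,(u,v),.012,.03,75); print(len(p),np.median(p[:,2]),cv2.minEnclosingCircle((p[:,:2]*1000).astype(np.float32)))
meas(t)
E
```

```text
6.2 [0.61340167 0.20512894 0.25002487] [ 3.14093086e+00  1.57609242e-03 -2.14481729e-03]
lantern 7027 0.09949803636774342 ((620.143310546875, 334.76446533203125), (68.78760528564453, 69.75059509277344), 87.6763916015625)
pot 2671 0.07440002073364839 ((609.7658081054688, 76.22831726074219), 40.25151824951172) ((611.1967163085938, 78.42620849609375), (75.13338470458984, 79.43013000488281), 53.48434829711914)
board [array([0.0383, 0.5609]), array([0.0396, 0.6591])]
318 198 [0.61475331 0.2068989  0.01943442]
2690 0.019683945115447923 ((614.8719482421875, 206.5949249267578), 29.951534271240234)
206 201 [0.61532582 0.20759813 0.02010052]
723 0.01994485699413826 ((612.2667236328125, 207.3361358642578), 30.341630935668945)Traceback (most recent call last):
  File "<stdin>", line 8, in <module>
  File "mid.py", line 7, in meas
    n,l,st,_=cv2.connectedComponentsWithStats(m.astype(np.uint8)); k=1+np.argmax(st[1:,4]); q=w[l==k]
                                                                       ~~~~~~~~~^^^^^^^^^^
    return _wrapfunc(a, 'argmax', axis=axis, out=out, **kwds)
    return bound(*args, **kwds)
ValueError: attempt to get argmax of an empty sequence
```

View pics/w4.png

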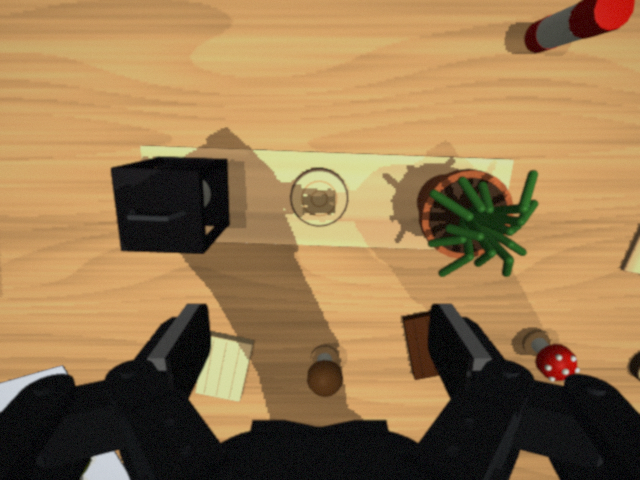

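The slice lies at (614.9,206.6), with the measured midpoint at (614.95,205.5), about 1 mm off. Now the small slice.

Call:
drive_tool([
  [[-0.42,-0.8,0,0,1],[-0.42,-0.8,0,0,1],[-0.42,-0.8,0,0,1],[-0.42,-0.8,0,0,1],[-0.42,-0.8,0,0,1]],
])

```text
time: 6.75
ee_pos: [0.5073, 0.0038, 0.2502]
tool_rot: [3.141, 0.002, -0.002]
ft_force: [1.0, -0.3, 0.5]
width: 0.999
grasp_force: 0.0
```

Call:
drive_tool([
  [[-0.42,-0.8,0,0,1],[-0.42,-0.8,0,0,1],[-0.42,-0.8,0,0,1],[-0.42,-0.8,0,0,1],[-0.42,-0.84,0,0,1]],
])

```text
time: 7.25
ee_pos: [0.4024, -0.1978, 0.2505]
tool_rot: [-3.141, 0.001, -0.002]
ft_force: [1.0, -1.3, 0.2]
width: 1.0
grasp_force: 0.0
```

Call:
drive_tool([
  [[0,0,-1,0,1],[0,0,-1,0,0.8],[0,0,-1,0,0.8],[0,0,-1,0,0.8],[0,0,-0.8,0,0.8]],
])

```text
time: 7.75
ee_pos: [0.4024, -0.1961, 0.0082]
tool_rot: [-3.14, 0.002, -0.002]
ft_force: [1.5, 0.1, 0.3]
width: 0.802
grasp_force: 0.0
```

Call:
drive_tool([
  [[0,0,-0.2,0,0.7],[0,0,0,0,0.35],[0,0,0,0,0.35],[0,0,0,0,0.35],[0,0,0,0,0.35]],
])

```text
time: 8.25
ee_pos: [0.4047, -0.197, 0.0027]
tool_rot: [3.141, -0.002, -0.002]
ft_force: [0.2, 0.5, -0.3]
width: 0.493
grasp_force: 40.5
```

```bash
python3 - <<'E'
from h import *
c=cap('wrist','w5.png'); s=sensors.sense(); print(s['time'],s['ee_pos'],s['tool_rot'],s['width'],s['grasp_force'])
E
```

```text
8.3 [ 0.40461895 -0.19698063  0.00248519] [ 3.14087992e+00 -2.07569393e-03 -2.40932694e-03] 0.4913076464499708 40.48445463180542
```

View pics/w5.png

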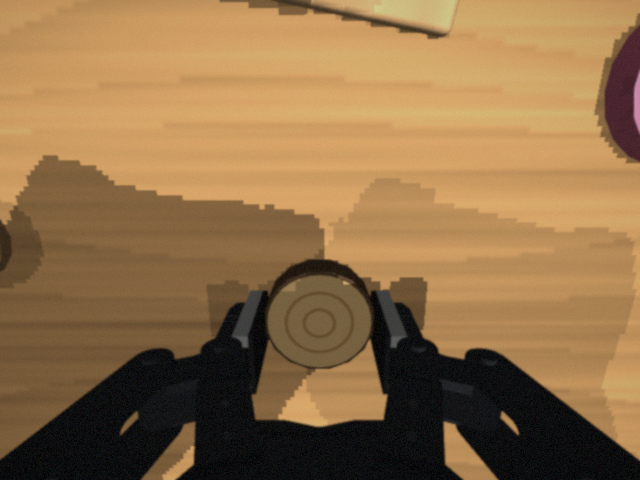

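The small slice is gripped at (320,322). Next I carry it back to the big slice.

Call:
drive_tool([
  [[0,0,0.5,0,0.35],[0,0,1,0,0.35],[0,0,1,0,0.35],[0,0,1,0,0.35],[0,0,1,0,0.35]],
])

```text
time: 8.8
ee_pos: [0.4034, -0.1965, 0.2293]
tool_rot: [3.141, -0.001, -0.002]
ft_force: [0.3, -0.3, 0.3]
width: 0.494
grasp_force: 40.8
```

Call:
drive_tool([
  [[0.42,0.8,0.3,0,0.35],[0.42,0.8,0,0,0.35],[0.42,0.8,0,0,0.35],[0.42,0.8,0,0,0.35],[0.42,0.8,0,0,0.35]],
])

```text
time: 9.3
ee_pos: [0.5094, 0.005, 0.2422]
tool_rot: [3.141, -0.001, -0.002]
ft_force: [1.3, -1.0, -0.3]
width: 0.489
grasp_force: 40.8
```

Call:
drive_tool([
  [[0.42,0.8,0,0,0.35],[0.42,0.8,0,0,0.35],[0.42,0.8,0,0,0.35],[0.42,0.8,0,0,0.35],[0.41,0.84,0,0,0.35]],
])

```text
time: 9.8
ee_pos: [0.614, 0.2066, 0.2421]
tool_rot: [3.141, -0.001, -0.003]
ft_force: [0.4, -0.2, 0.0]
width: 0.495
grasp_force: 40.8
```

Call:
drive_tool([
  [[0,0,-0.6,0,0.35],[0,0,-1,0,0.35],[0,0,-1,0,0.35],[0,0,-1,0,0.35],[0,0,-0.4,0,0.35]],
])

```text
time: 10.3
ee_pos: [0.6112, 0.2045, 0.0375]
tool_rot: [3.14, 0.004, -0.002]
ft_force: [0.1, -0.3, -0.2]
width: 0.492
grasp_force: 40.8
```

Call:
drive_tool([
  [[0,0,-0.2,0,0.35],[0,0,-0.12,0,0.35],[0,0,-0.06,0,0.35],[0,0,0,0,0.35],[0,0,0,0,0.35]],
])

```text
time: 10.8
ee_pos: [0.614, 0.2055, 0.0234]
tool_rot: [-3.141, -0.001, -0.002]
ft_force: [0.3, -0.7, 0.1]
width: 0.49
grasp_force: 40.8
```

Call:
drive_tool([
  [[0,0,-0.02,0,0.35],[0,0,0,0,0.35],[0,0,0,0,0.6],[0,0,0,0,0.8],[0,0,0,0,0.8]],
])

```text
time: 11.3
ee_pos: [0.6134, 0.2054, 0.0213]
tool_rot: [-3.142, -0.0, -0.002]
ft_force: [-0.0, -0.2, -0.2]
width: 0.803
grasp_force: 0.0
```

Call:
drive_tool([
  [[0,0,0.6,0,1],[0,0,1,0,1],[0,0,1,0,1],[0,0,1,0,1],[0,0,1,0,1]],
])

```text
time: 11.8
ee_pos: [0.6131, 0.2052, 0.2536]
tool_rot: [-3.141, -0.0, -0.002]
ft_force: [1.0, -0.4, -0.8]
width: 1.0
grasp_force: 0.0
```

Call:
drive_tool([
  [[0,0,0,0,1],[0,0,0,0,1]],
])

```text
time: 12.0
ee_pos: [0.6137, 0.2054, 0.2525]
tool_rot: [-3.141, -0.002, -0.002]
ft_force: [0.2, -0.1, -0.3]
width: 1.001
grasp_force: 0.0
```

```bash
cat > stk.py <<'E'
from mid import *
c=cap('wrist','w6.png'); s=sensors.sense(); print(s['time'],s['ee_pos'],s['tool_rot'])
w=world(c); P=np.array([.6145,.206,.034]); q=c['mtx']@(c['R']@P+c['t']); u,v=(q[:2]/q[2]).astype(int); print(u,v,w[v,u])
for lo,hi in((.027,.05),(.012,.05)):
    p=comp(c,(u,v),lo,hi,75); print(len(p),np.median(p[:,2]),cv2.minEnclosingCircle((p[:,:2]*1000).astype(np.float32)))
# red toadstool
m=(c['img'][...,2].astype(int)>120)&(c['img'][...,1]<60)&(abs(w[...,1]+.05)<.06)
if m.sum(): 
    p=w[m&(w[...,2]>.03)]; print('red',len(p),p[:,2].max(),cv2.minEnclosingCircle((p[:,:2]*1000).astype(np.float32)))
E
python3 stk.py
```

```text
12.05 [0.61315831 0.20521986 0.25100719] [ 3.14141076e+00  2.31404134e-04 -2.19175143e-03]
319 201 [0.61501329 0.20630789 0.03417316]
1536 0.03372155093070175 ((614.8043823242188, 206.4615478515625), 21.980541229248047)
2662 0.032850540839540754 ((615.1055297851562, 206.80764770507812), 29.910541534423828)
red 1420 0.09679353323051276 ((596.525390625, -23.957414627075195), 177.66427612304688)
```

The two slices are concentric to within 0.5 mm. Next is the red toadstool.

Call:
drive_tool([
  [[-0.5,-0.74,0,0,1],[-0.5,-0.74,0,0,1],[-0.5,-0.74,0,0,1],[-0.5,-0.74,0,0,1],[-0.5,-0.74,0,0,1]],
])

```text
time: 12.55
ee_pos: [0.4865, 0.0189, 0.2499]
tool_rot: [3.141, 0.002, -0.002]
ft_force: [1.3, -0.9, 0.5]
width: 1.002
grasp_force: 0.0
```

Call:
drive_tool([
  [[-0.5,-0.74,0,0,1],[-0.55,-0.74,0,0,1],[0,0,-0.6,0,1],[0,0,0,0,1],[0,0,0,0,1]],
])

```text
time: 13.05
ee_pos: [0.4357, -0.0531, 0.2209]
tool_rot: [-3.141, 0.002, -0.001]
ft_force: [0.6, -0.0, 0.3]
width: 1.0
grasp_force: 0.0
```

```bash
python3 - <<'E'
from comp import *
c=cap('wrist','w7.png'); s=sensors.sense(); print(s['time'],s['ee_pos'],s['tool_rot'])
w=world(c); i=c['img'].astype(int)
P=np.array([.436,-.053,.05]); q=c['mtx']@(c['R']@P+c['t']); u,v=(q[:2]/q[2]).astype(int); print(u,v,w[v,u])
p=comp(c,(u,v),.03,.07,75)
print('cap',len(p),p[:,2].max(),cv2.minEnclosingCircle((p[:,:2]*1000).astype(np.float32)),cv2.minAreaRect((p[:,:2]*1000).astype(np.float32))[0])
from scipy.optimize import least_squares
q=p[p[:,2]>.046]; print('apex',q[q[:,2]>q[:,2].max()-.002].mean(0))
b=p[(p[:,2]>.036)&(p[:,2]<.044)]
r=least_squares(lambda a:np.hypot(b[:,0]-a[0],b[:,1]-a[1])-.02,[.436,-.053],loss='soft_l1',f_scale=.001);print('band',len(b),r.x)
E
```

```text
13.1 [ 0.43626622 -0.05288108  0.2214213 ] [-3.14116109e+00  9.21090511e-04 -1.01392963e-03]
319 212 [ 0.43827291 -0.05226975  0.05707248]
cap 1645 0.05953907334289627 ((435.67034912109375, -54.090755462646484), 20.032499313354492) (435.6220397949219, -53.942420959472656)
apex [ 0.43583496 -0.05401998  0.05844434]
band 69 [ 0.43520988 -0.05395967]
```

Call:
drive_tool([
  [[0,-0.02,-1,0,1],[0,0,-1,0,0.85],[0,0,-1,0,0.85],[0,0,-0.9,0,0.85],[0,0,-0.15,0,0.85]],
], force=30)

```text
time: 13.6
ee_pos: [0.4343, -0.0536, 0.0154]
tool_rot: [-3.141, 0.006, -0.0]
ft_force: [0.8, 0.2, -0.0]
width: 0.849
grasp_force: 0.0
```

Call:
drive_tool([
  [[0,0,0,0,0.6],[0,0,0,0,0.35],[0,0,0,0,0.35],[0,0,0,0,0.35],[0,0,0,0,0.35]],
])

```text
time: 14.1
ee_pos: [0.4374, -0.0547, 0.0209]
tool_rot: [3.142, -0.004, -0.002]
ft_force: [-1.4, 1.5, 13.3]
width: 0.45
grasp_force: 30.4
```

```bash
python3 - <<'E'
from h import *
c=cap('wrist','w8.png'); s=sensors.sense(); print(s['time'],s['ee_pos'],s['tool_rot'],s['width'],s['grasp_force'])
E
```

```text
14.15 [ 0.43742052 -0.05468459  0.02084768] [ 3.14157615e+00 -3.87917211e-03 -2.45402627e-03] 0.45525026581543665 30.4108438930416
```

View pics/w8.png

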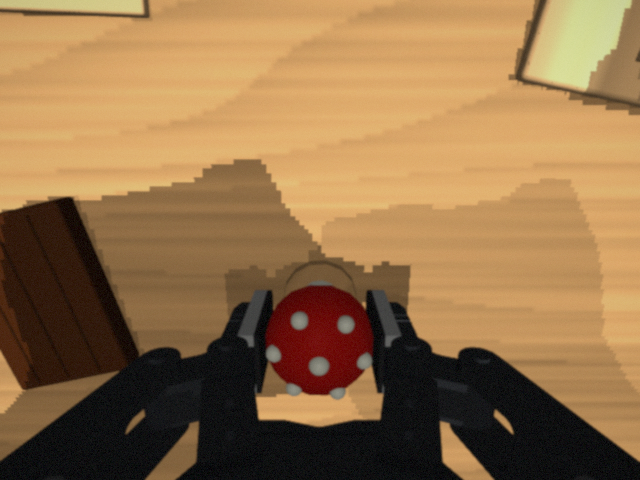

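The red cap is held at (320,340) between the pads, upright. Lift and carry.

Call:
drive_tool([
  [[0,0,0.3,0,0.35],[0,0,0.8,0,0.35],[0,0,1,0,0.35],[0,0,1,0,0.35],[0,0,0.9,0,0.35]],
])

```text
time: 14.65
ee_pos: [0.4357, -0.0547, 0.223]
tool_rot: [3.141, -0.003, -0.002]
ft_force: [-0.3, -0.2, -1.1]
width: 0.455
grasp_force: 30.7
```

Call:
drive_tool([
  [[0.51,0.74,0,0,0.35],[0.51,0.74,0,0,0.35],[0.51,0.74,0,0,0.35],[0.51,0.74,0,0,0.35],[0.51,0.74,0,0,0.35]],
])

```text
time: 15.15
ee_pos: [0.5643, 0.1318, 0.2209]
tool_rot: [-3.141, -0.002, -0.003]
ft_force: [0.6, -1.3, -0.9]
width: 0.452
grasp_force: 30.7
```

Call:
drive_tool([
  [[0.51,0.74,0,0,0.35],[0.5,0.76,0,0,0.35],[0,0,0,0,0.35],[0,0,-1,0,0.35],[0,0,-1,0,0.35]],
])

```text
time: 15.65
ee_pos: [0.6148, 0.2055, 0.1205]
tool_rot: [-3.14, -0.004, -0.002]
ft_force: [1.2, -0.5, -2.0]
width: 0.451
grasp_force: 30.7
```

Call:
drive_tool([
  [[0,0,-0.8,0,0.35],[0,0,-0.3,0,0.35],[0,0,0,0,0.35],[0,0,0,0,0.35]],
])

```text
time: 16.05
ee_pos: [0.6151, 0.2056, 0.0663]
tool_rot: [-3.141, -0.003, -0.003]
ft_force: [-0.5, 0.9, 0.8]
width: 0.454
grasp_force: 30.7
```

```bash
sed -i "s/w6.png/w9.png/" stk.py; python3 - <<'E'
from h import *
c=cap('wrist','w9.png'); s=sensors.sense(); print(s['time'],s['ee_pos'],s['tool_rot'],s['width'],s['ft_force'])
E
```

```text
16.1 [0.61524925 0.2057553  0.06655558] [-3.14033146e+00 -3.21623090e-03 -2.55047142e-03] 0.44881472295995556 [-0.23055519  0.03672892 -0.4308807 ]
```

View pics/w9.png

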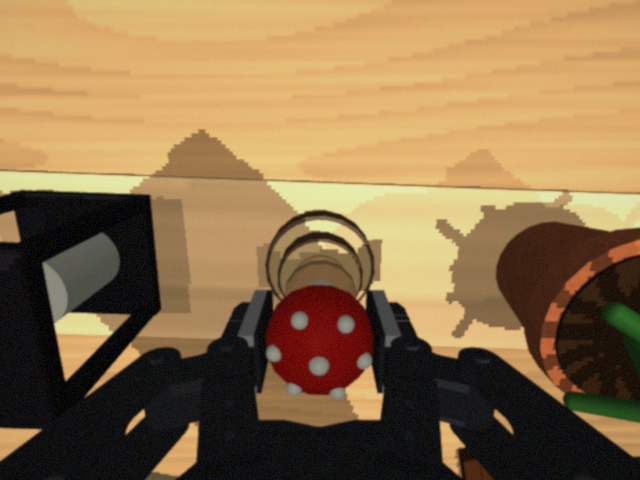

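The toadstool hangs upright over the stack, with its cap at (320,340) and foot inside the slice rings. Lower it gently.

Call:
drive_tool([
  [[0,0,-0.14,0,0.35],[0,0,0,0,0.35],[0,0,0,0,0.35]],
])

```text
time: 16.4
ee_pos: [0.6141, 0.2054, 0.0572]
tool_rot: [-3.141, -0.0, -0.002]
ft_force: [-0.6, -0.5, -0.6]
width: 0.452
grasp_force: 30.7
```

Call:
drive_tool([
  [[0,0,-0.03,0,0.35],[0,0,0,0,0.35],[0,0,0,0,0.35]],
])

```text
time: 16.7
ee_pos: [0.6139, 0.2054, 0.0553]
tool_rot: [-3.142, 0.0, -0.002]
ft_force: [0.0, -0.5, -1.0]
width: 0.456
grasp_force: 30.7
```

Call:
drive_tool([
  [[0,0,-0.03,0,0.35],[0,0,0,0,0.35],[0,0,0,0,0.35]],
])

```text
time: 17.0
ee_pos: [0.6144, 0.2054, 0.0549]
tool_rot: [-3.141, -0.001, -0.002]
ft_force: [-3.8, -1.7, 15.1]
width: 0.451
grasp_force: 32.0
```

Call:
drive_tool([
  [[0,0,0.02,0,0.35],[0,0,0,0,0.35],[0,0,0,0,0.6],[0,0,0,0,0.85],[0,0,0,0,0.85]],
])

```text
time: 17.5
ee_pos: [0.6139, 0.2053, 0.0547]
tool_rot: [3.142, 0.0, -0.002]
ft_force: [-0.5, 0.3, -0.5]
width: 0.852
grasp_force: 0.0
```

Call:
drive_tool([
  [[0,0,0.4,0,0.9],[0,0,1,0,1],[0,0,1,0,1],[0,0,1,0,1],[0,0,0.6,0,1]],
])

```text
time: 18.0
ee_pos: [0.6146, 0.2056, 0.259]
tool_rot: [-3.14, -0.004, -0.002]
ft_force: [-0.2, 0.4, -0.5]
width: 0.997
grasp_force: 0.0
```

Call:
drive_tool([
  [[0,0,0,0,1],[0,0,0,0,1]],
])

```text
time: 18.2
ee_pos: [0.6139, 0.2053, 0.255]
tool_rot: [-3.141, -0.001, -0.002]
ft_force: [-1.3, -0.6, -0.9]
width: 1.002
grasp_force: 0.0
```

```bash
python3 - <<'E'
from comp import *
c=cap('wrist','w10.png'); s=sensors.sense(); print(s['time'],s['ee_pos'],s['tool_rot'])
w=world(c); P=np.array([.6145,.206,.09]); q=c['mtx']@(c['R']@P+c['t']); u,v=(q[:2]/q[2]).astype(int); print(u,v,w[v,u])
f=lambda p:cv2.minEnclosingCircle((p[:,:2]*1000).astype(np.float32))
p=comp(c,(u,v),.06,.12,75); print('cap',len(p),p[:,2].max(),f(p))
m=(w[...,2]>.012)&(w[...,2]<.06)&(np.hypot(w[...,0]-.615,w[...,1]-.206)<.045); p=w[m]; print('big',f(p))
p=p[p[:,2]>.028];print('small',f(p)); 
d=w[(c['img'].sum(-1)<150)&(abs(w[...,2]-.011)<.005)&(np.hypot(w[...,0]-.435,w[...,1]-.074)<.06)]
if len(d): print('dark',len(d),cv2.minAreaRect((d[:,:2]*1000).astype(np.float32)))
cv2.imwrite('pics/w10c.png',cv2.resize(c['img'][100:400,150:490],None,fx=1.7,fy=1.7))
E
```

```text
18.25 [0.61357401 0.20516645 0.25401793] [ 3.14114407e+00  8.45931661e-04 -2.13261381e-03]
319 214 [0.61501688 0.20608083 0.09034866]
cap 1638 0.09372753911890264 ((612.2496948242188, 205.9870147705078), 19.96085548400879)
big ((615.0316162109375, 206.65438842773438), 29.811792373657227)
small ((615.0234985351562, 206.6404571533203), 21.9134578704834)
dark 1199 ((434.6061096191406, 85.67483520507812), (83.23502349853516, 31.63937759399414), 12.49222183227539)
```

View pics/w10c.png

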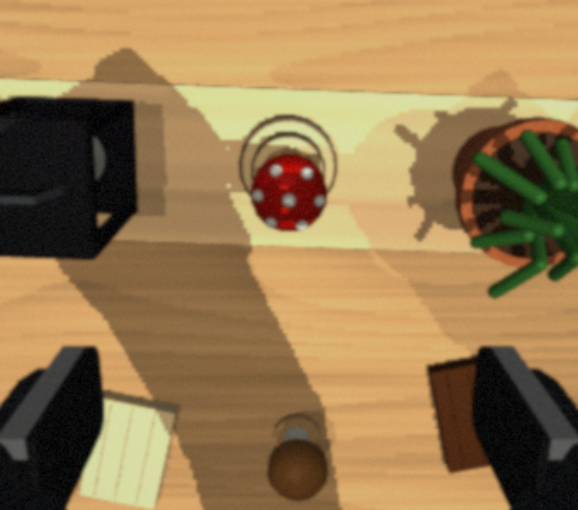

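```bash
python3 - <<'E'
from comp import *
f=lambda p:cv2.minEnclosingCircle((p[:,:2]*1000).astype(np.float32))
for n in('top','scene'):
    c=cap(n,n+'11.png'); w=world(c)
    r=np.hypot(w[...,0]-.614,w[...,1]-.206)<.045
    p=w[r&(w[...,2]>.06)];print(n,'cap',len(p),p[:,2].max(),f(p))
    a=p[p[:,2]>p[:,2].max()-.004]; print('apex',a.mean(0))
    p=w[r&(w[...,2]>.012)&(w[...,2]<.038)];print('big',f(p)); p=p[p[:,2]>.03]; print('small',f(p))
E
```

```text
top cap 6793 0.6629752172151933 ((613.83349609375, 205.63316345214844), 44.88791275024414)
apex [0.5780656  0.18477884 0.66034161]
big ((612.2620239257812, 207.38819885253906), 30.113590240478516)
small ((611.7219848632812, 206.0682373046875), 21.669662475585938)
scene cap 10745 0.6629539421298981 ((614.0054321289062, 206.0024871826172), 44.995445251464844)
apex [0.57769143 0.18466413 0.66017414]
big ((620.4380493164062, 209.5232696533203), 34.74892044067383)
small ((615.7786865234375, 206.72865295410156), 21.906160354614258)
```

```bash
python3 - <<'E'
from comp import *
f=lambda p:cv2.minEnclosingCircle((p[:,:2]*1000).astype(np.float32))
for n in('top11','scene11','w10','w7','top0','scene0'):
    c=dict(np.load('/tmp/%s.png.npz'%n)); w=world(c); i=c['img'].astype(int)
    x0,y0,b=(.614,.206,.034) if n[-1]!='7' and n[-1]!='0' or n=='w10' else (.4355,-.0535,0)
    r=np.hypot(w[...,0]-x0,w[...,1]-y0)<.035
    p=w[r&(w[...,2]>b+.032)&(w[...,2]<b+.07)]
    a=p[p[:,2]>np.percentile(p[:,2],80)]
    from scipy.optimize import least_squares
    print(n,'cap',len(p),f(p),p[:,2].max().round(4),'apexreg',a.mean(0).round(4))
    foot=w[r&(w[...,2]>b+.003)&(w[...,2]<b+.009)]
    if len(foot)>20: print('  footpts',len(foot),cv2.minAreaRect((foot[:,:2]*1000).astype(np.float32))[:2])
E
```

```text
top11 cap 374 ((609.4059448242188, 206.69395446777344), 19.89812469482422) 0.0953 apexreg [0.6092 0.207  0.0908]
  footpts 34 ((601.4461059570312, 200.44268798828125), (11.832986831665039, 34.235931396484375))
scene11 cap 421 ((612.8773193359375, 205.7117156982422), 20.05526351928711) 0.0951 apexreg [0.6134 0.2062 0.0907]
  footpts 89 ((622.3927612304688, 211.45245361328125), (22.814918518066406, 40.25143814086914))
w10 cap 1638 ((612.2496948242188, 205.9870147705078), 19.96085548400879) 0.0937 apexreg [0.6124 0.2061 0.0901]
  footpts 54 ((626.2894287109375, 206.653076171875), (5.298903942108154, 24.235549926757812))
w7 cap 1645 ((435.67034912109375, -54.090755462646484), 20.032499313354492) 0.0595 apexreg [ 0.436  -0.054   0.0561]
  footpts 57 ((449.43756103515625, -52.52839279174805), (5.679418087005615, 24.13572883605957))
top0 cap 344 ((433.24371337890625, -52.949440002441406), 19.7872257232666) 0.0597 apexreg [ 0.4337 -0.0538  0.0566]
scene0 cap 296 ((437.2847900390625, -53.3207893371582), 20.348278045654297) 0.0606 apexreg [ 0.436  -0.0527  0.0567]
  footpts 83 ((442.5777587890625, -45.2054328918457), (33.09588623046875, 61.1888427734375))
```

All three cameras put the cap about 2.7 mm too far towards −x of the slice centre, and upright. I'll regrip, shift it and re-place it.

Call:
drive_tool([
  [[0,0,-1,0,1],[0,0,-1,0,0.85],[0,0,-1,0,0.85],[0,0,-0.8,0,0.85],[0,0,-0.21,0,0.85]],
], force=25)

```text
time: 18.85
ee_pos: [0.611, 0.2044, 0.0491]
tool_rot: [3.139, 0.007, -0.002]
ft_force: [-0.5, 0.0, 0.3]
width: 0.847
grasp_force: 0.0
```

Call:
drive_tool([
  [[0,0,0,0,0.85],[0,0,0,0,0.6],[0,0,0,0,0.5],[0,0,0,0,0.4],[0,0,0,0,0.4]],
])

```text
time: 19.35
ee_pos: [0.6151, 0.2055, 0.0564]
tool_rot: [-3.141, -0.003, -0.003]
ft_force: [-0.4, -0.9, 8.7]
width: 0.458
grasp_force: 24.4
```

Call:
drive_tool([
  [[0,0,0.06,0,0.4],[0,0,0.06,0,0.4],[0,0,0,0,0.4],[0,0,0,0,0.4]],
])

```text
time: 19.75
ee_pos: [0.614, 0.2053, 0.0606]
tool_rot: [-3.141, -0.0, -0.002]
ft_force: [0.3, -1.0, -1.2]
width: 0.453
grasp_force: 25.2
```

```bash
cat > chk.py <<'E'
import sys
from comp import *
f=lambda p:np.round(np.r_[cv2.minEnclosingCircle((p[:,:2]*1000).astype(np.float32))],1) if 0 else cv2.minEnclosingCircle((p[:,:2]*1000).astype(np.float32))
for n in('top','scene','wrist'):
    c=cap(n,n+sys.argv[1]+'.png'); w=world(c); i=c['img'].astype(int)
    r=np.hypot(w[...,0]-.614,w[...,1]-.206)<.04
    red=(i[...,2]>2*i[...,1])&(i[...,2]>60)
    p=w[r&red&(w[...,2]>.06)&(w[...,2]<.12)]; s=w[r&(w[...,2]>.027)&(w[...,2]<.038)]
    if len(p)>50: print(n,'cap',len(p),f(p),p[:,2].max())
    if len(s)>50: print(n,'small',len(s),f(s))
s=sensors.sense(); print(s['time'],s['ee_pos'],s['ft_force'],s['width'])
E
python3 chk.py a
```

```text
scene cap 160 ((615.9490356445312, 207.8683624267578), 16.317800521850586) 0.09891977874514343
scene small 178 ((616.8178100585938, 206.23841857910156), 21.482738494873047)
wrist cap 7615 ((612.8936157226562, 205.80409240722656), 19.5559024810791) 0.09545436826818468
wrist small 2495 ((615.1494750976562, 206.30796813964844), 21.8411922454834)
19.9 [0.61380605 0.20532396 0.06017701] [ 0.24719924 -0.38986723 -1.27429399] 0.4547874215636685
```

Call:
drive_tool([
  [[0.05,0.01,0,0,0.4],[0,0,0,0,0.4],[0,0,-0.1,0,0.4],[0,0,0,0,0.4],[0,0,0,0,0.4]],
])

```text
time: 20.4
ee_pos: [0.6169, 0.2055, 0.0555]
tool_rot: [3.141, -0.001, -0.003]
ft_force: [0.5, -1.6, 7.3]
width: 0.452
grasp_force: 26.2
```

Call:
drive_tool([
  [[0,0,-0.02,0,0.4],[0,0,0,0,0.4],[0,0,0,0,0.4]],
])

```text
time: 20.7
ee_pos: [0.6171, 0.2055, 0.0554]
tool_rot: [3.141, -0.002, -0.003]
ft_force: [-4.0, -3.9, 20.8]
width: 0.451
grasp_force: 27.2
```

```bash
python3 chk.py b
```

```text
scene cap 160 ((621.458740234375, 207.74143981933594), 15.603580474853516) 0.09258496934870501
scene small 145 ((617.3795776367188, 206.1597137451172), 21.53775405883789)
wrist cap 7720 ((615.2727661132812, 206.24610900878906), 19.494333267211914) 0.09145437754571009
wrist small 2095 ((615.197509765625, 206.2222137451172), 21.797496795654297)
20.85 [0.61714564 0.20552933 0.05542529] [-3.39877667 -4.04470911 20.75589454] 0.45609140438858914
```

Centred. I relieve the load, release and retreat.

Call:
drive_tool([
  [[0,0,0.025,0,0.4],[0,0,0,0,0.4],[0,0,0,0,0.6],[0,0,0,0,0.85],[0,0,0,0,0.85]],
])

```text
time: 21.35
ee_pos: [0.6163, 0.2059, 0.0553]
tool_rot: [-3.142, 0.0, -0.002]
ft_force: [-0.2, 0.0, -0.4]
width: 0.853
grasp_force: 0.0
```

Call:
drive_tool([
  [[0,0,0.4,0,0.9],[0,0,1,0,1],[0,0,1,0,1],[0,0,1,0,1],[0,0,0.6,0,1]],
])

```text
time: 21.85
ee_pos: [0.6171, 0.2062, 0.2597]
tool_rot: [-3.14, -0.004, -0.002]
ft_force: [0.6, 0.3, -0.3]
width: 1.003
grasp_force: 0.0
```

Call:
drive_tool([
  [[-0.4,-0.75,0,0.3,1],[-0.5,-0.75,0,0.4,1],[-0.5,-0.3,0,0.4,1],[0,0,0,0,1],[0,0,0,0,1]],
])

```text
time: 22.35
ee_pos: [0.5465, 0.1157, 0.256]
tool_rot: [-3.142, -0.001, 0.129]
ft_force: [-0.3, 0.6, 0.5]
width: 1.001
grasp_force: 0.0
```

```bash
python3 chk.py c; python3 - <<'E'
from comp import *
c=dict(np.load('/tmp/wristc.png.npz')); w=world(c); i=c['img'].astype(int)
d=w[(i.sum(-1)<210)&(w[...,2]>.007)&(w[...,2]<.018)&(abs(w[...,0]-.435)<.07)&(abs(w[...,1]-.074)<.06)]
print('dark',len(d),np.median(d[:,2]),cv2.minAreaRect((d[:,:2]*1000).astype(np.float32)))
E
```

```text
scene cap 315 ((615.6914672851562, 208.1949462890625), 19.2373046875) 0.09417904195380312
scene small 182 ((615.639404296875, 206.5850372314453), 22.202402114868164)
wrist cap 1497 ((613.314697265625, 205.90579223632812), 19.242755889892578) 0.09175602100013974
wrist small 447 ((614.6175537109375, 206.09812927246094), 21.85871124267578)
22.5 [0.54684628 0.11656087 0.25538323] [-0.28394683  1.05639775 -0.12974377] 0.9981032717317242
dark 3218 0.011470484889184798 ((436.9753723144531, 73.50872802734375), (83.61588287353516, 55.083717346191406), 12.798617362976074)
```

The toadstool is centred to about 1 mm. Now the dark plaque.

Call:
drive_tool([
  [[-0.8,-0.3,0,0.3,1],[-0.8,-0.3,0,0.3,1],[-0.59,-0.25,0,0.18,1],[0,0,-1,0,1],[0,0,-1,0,1]],
], force=30)

```text
time: 23.0
ee_pos: [0.438, 0.0737, 0.1558]
tool_rot: [3.142, -0.005, 0.223]
ft_force: [3.0, -0.5, -1.8]
width: 1.0
grasp_force: 0.0
```

Call:
drive_tool([
  [[0,0,-1,0,1],[0,0,-1,0,1],[0,0,-0.8,0,1],[0,0,-0.3,0,1],[0,0,0,0,0.9]],
])

```text
time: 23.5
ee_pos: [0.4359, 0.0739, -0.0017]
tool_rot: [-3.142, 0.004, 0.225]
ft_force: [0.5, 0.7, 0.9]
width: 0.902
grasp_force: 0.0
```

Call:
drive_tool([
  [[0,0,0,0,0.6],[0,0,0,0,0.55],[0,0,0,0,0.5],[0,0,0,0,0.5],[0,0,0,0,0.5]],
])

```text
time: 24.0
ee_pos: [0.4377, 0.0735, 0.0016]
tool_rot: [-3.142, -0.002, 0.223]
ft_force: [-1.7, 0.2, 11.9]
width: 0.641
grasp_force: 33.1
```

```bash
python3 - <<'E'
from h import *
c=cap('wrist','w12.png'); s=sensors.sense(); print(s['time'],s['ee_pos'],s['tool_rot'],s['width'],s['grasp_force'],s['ft_force'])
E
```

```text
24.05 [0.43775801 0.07345967 0.00157489] [-3.14157175e+00 -2.12143084e-03  2.23016435e-01] 0.6455024915466983 33.117499351501465 [-1.94972637 -0.32364837 13.15485872]
```

View pics/w12.png

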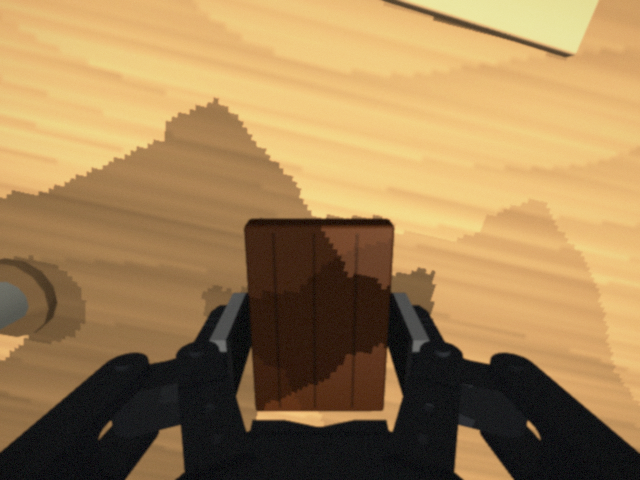

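The plaque is held squarely, spanning columns 245–393 and rows 220–410. Lift it, turn it and carry it above the deck for measuring.

Call:
drive_tool([
  [[0,0,0.5,0,0.5],[0,0,1,0,0.5],[0,0,1,0,0.5],[0,0,1,0,0.5],[0,0,1,0,0.5]],
])

```text
time: 24.55
ee_pos: [0.4364, 0.0732, 0.2285]
tool_rot: [-3.142, -0.001, 0.223]
ft_force: [1.0, -0.4, -0.8]
width: 0.642
grasp_force: 32.4
```

Call:
drive_tool([
  [[0.34,-0.85,0.2,-0.6,0.5],[0.34,-0.88,0,-0.6,0.5],[0.34,-0.88,0,-0.6,0.5],[0.34,-0.88,0,-0.6,0.5],[0.34,-0.88,0,-0.6,0.5]],
])

```text
time: 25.05
ee_pos: [0.5222, -0.1473, 0.2364]
tool_rot: [3.141, -0.001, -0.14]
ft_force: [0.8, 1.3, -1.5]
width: 0.646
grasp_force: 32.4
```

Call:
drive_tool([
  [[0.3,-0.87,0.3,-0.53,0.5],[0,0,0,0,0.5],[0,0,0,0,0.5]],
])

```text
time: 25.35
ee_pos: [0.5368, -0.1895, 0.251]
tool_rot: [-3.142, -0.001, -0.202]
ft_force: [0.1, 0.0, -0.2]
width: 0.645
grasp_force: 32.4
```

```bash
cat > deck.py <<'E'
import sys
from comp import *
def deck(c,x0=.57,y0=-.195):
    w=world(c); i=c['img'].astype(int)
    m=(i[...,0]>i[...,2]*1.5)&(i[...,0]>i[...,1]*1.15)&(abs(w[...,0]-x0)<.1)&(abs(w[...,1]-y0)<.06)&(w[...,2]<.1)&(w[...,2]>.02)
    p=w[m]; rng=np.random.default_rng(0); best=0
    for _ in range(400):
        a=p[rng.choice(len(p),3,False)];n=np.cross(a[1]-a[0],a[2]-a[0]);L=np.linalg.norm(n)
        if L<1e-9: continue
        n/=L*np.sign(n[2]) if n[2] else L
        if not .85<n[2]<.98: continue
        k=abs((p-a[0])@n)<.002
        if k.sum()>best: best=k.sum();q=p[k]
    n=np.linalg.svd(q-q.mean(0),full_matrices=0)[2][2];n*=np.sign(n[2])
    up=np.array([0,0,1])-n[2]*n;up/=np.linalg.norm(up);ac=np.cross(n,up)
    o=q.mean(0); xy=np.c_[(q-o)@up,(q-o)@ac]*1000
    r=cv2.minAreaRect(xy.astype(np.float32)); bx=cv2.boxPoints(r)
    s=np.argsort(-bx[:,0]); hi=bx[s[:2]].mean(0); lo=bx[s[2:]].mean(0)
    W=lambda a:o+up*a[0]/1000+ac*a[1]/1000
    H,Lw=W(hi),W(lo); d=H-Lw
    print('n',n.round(3),'slope',np.degrees(np.arccos(n[2])).round(1),'yaw_n',np.degrees(np.arctan2(up[1],up[0])).round(2),'yaw_rect',np.degrees(np.arctan2(d[1],d[0])).round(2),'size',np.round(r[1],1),'hi',H.round(4),'lo',Lw.round(4),len(q))
    return p
if __name__=='__main__':
    c=cap('wrist',sys.argv[1]); s=sensors.sense(); print(s['time'],s['ee_pos'],s['tool_rot'],s['width'],s['ft_force'])
    deck(c)
    for n in('top0','scene0'): deck(dict(np.load('/tmp/%s.png.npz'%n)))
E
python3 deck.py w13.png
```

```text
25.4 [ 0.53663185 -0.18836243  0.2508037 ] [-3.14119648e+00 -1.34481221e-04 -2.00106521e-01] 0.641079680544185 [-0.28574823  1.00770901 -0.87230915]
n [-0.335  0.065  0.94 ] slope 19.9 yaw_n -11.04 yaw_rect -11.16 size [ 34.7 101.2] hi [ 0.631  -0.2081  0.0758] lo [ 0.5376 -0.1897  0.0413] 4301
n [-0.338  0.076  0.938] slope 20.3 yaw_n -12.65 yaw_rect -10.94 size [100.6  34.8] hi [ 0.6285 -0.2066  0.0759] lo [ 0.5359 -0.1887  0.0411] 730
n [-0.336  0.021  0.942] slope 19.6 yaw_n -3.54 yaw_rect -10.84 size [ 38.6 108.7] hi [ 0.6317 -0.2069  0.075 ] lo [ 0.5311 -0.1877  0.0387] 459
```

View pics/w13.png

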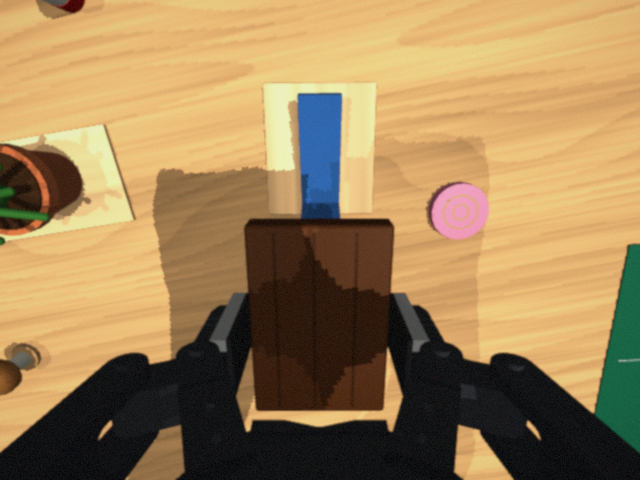

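The wrist view shows the blue deck from (320,95) down to (320,215), partly behind the held plaque. Its yaw is −11.1°, slope 20° and low end z = 0.041, as the text gives.

Call:
drive_tool([
  [[0.86,-0.2,0,0.05,0.5],[0,0,-1,0,0.5],[0,0,-1,0,0.5],[0,0,-1,0,0.5],[0,0,-0.4,0,0.5]],
], force=25)

```text
time: 25.9
ee_pos: [0.5776, -0.1965, 0.0765]
tool_rot: [-3.14, 0.005, -0.192]
ft_force: [0.4, 0.6, 0.6]
width: 0.639
grasp_force: 32.4
```

Call:
drive_tool([
  [[0,0,0,0,0.5],[0,0,-0.06,0,0.5],[0,0,-0.06,0,0.5],[0,0,-0.06,0,0.5],[0,0,0,0,0.5]],
])

```text
time: 26.4
ee_pos: [0.5806, -0.1987, 0.0725]
tool_rot: [-3.142, -0.002, -0.194]
ft_force: [-0.2, 1.0, 4.5]
width: 0.642
grasp_force: 33.1
```

Call:
drive_tool([
  [[0,0,-0.06,0,0.5],[0,0,0,0,0.5]],
])

```text
time: 26.6
ee_pos: [0.5801, -0.1986, 0.0693]
tool_rot: [-3.142, -0.001, -0.194]
ft_force: [-2.5, 1.1, 6.3]
width: 0.643
grasp_force: 34.1
```

Call:
drive_tool([
  [[0,0,-0.06,0,0.5],[0,0,-0.06,0,0.5],[0,0,0,0,0.5]],
])

```text
time: 26.9
ee_pos: [0.5797, -0.1985, 0.0631]
tool_rot: [-3.141, 0.0, -0.194]
ft_force: [-3.9, 3.0, 8.1]
width: 0.646
grasp_force: 35.8
```

Call:
drive_tool([
  [[0,0,-0.04,0,0.5],[0,0,0,0,0.5],[0,0,0,0,0.5]],
])

```text
time: 27.2
ee_pos: [0.5797, -0.1986, 0.0613]
tool_rot: [-3.142, 0.0, -0.194]
ft_force: [-5.7, 2.5, 6.6]
width: 0.637
grasp_force: 36.4
```

```bash
cat > pl.py <<'E'
import sys
from comp import *
c=cap('wrist',sys.argv[1]); s=sensors.sense(); print(s['time'],s['ee_pos'],s['width'],s['ft_force'])
w=world(c)
for r in range(200,440,20):
    for u in (320,): print(r,w[r,u].round(4),c['img'][r,u])
E
python3 pl.py w14.png
```

```text
27.25 [ 0.57975206 -0.19852304  0.06134814] 0.6489999712602144 [-4.65288041  1.70197844  7.2220434 ]
200 [ 0.6286 -0.2077  0.0751] [165 101  49]
220 [ 0.6207 -0.2062  0.0721] [154  91  42]
240 [ 0.6165 -0.2053  0.0825] [17 37 68]
260 [ 0.609  -0.2038  0.0813] [19 38 75]
280 [ 0.6004 -0.2022  0.0786] [15 27 42]
300 [ 0.5912 -0.2004  0.076 ] [15 27 44]
320 [ 0.5811 -0.1984  0.0729] [15 23 43]
340 [ 0.57   -0.1962  0.0693] [16 22 43]
360 [ 0.5583 -0.194   0.066 ] [12 26 44]
380 [ 0.5457 -0.1915  0.0627] [21 33 57]
400 [ 0.5326 -0.1889  0.0597] [115  69  29]
420 [ 0.5298 -0.1884  0.0689] [110  67  34]
```

View pics/w14.png

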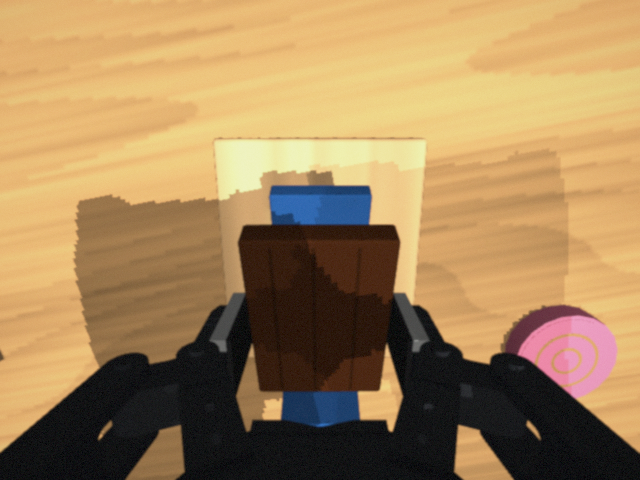

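The plaque is centred across the deck (its columns 240–399, the deck's 270–370) and has pivoted to about 16°. Press on until it is flat, then slide it to the stop.

Call:
drive_tool([
  [[0,0,-0.04,0,0.5],[0,0,-0.02,0,0.5],[0,0,0,0,0.5]],
])

```text
time: 27.55
ee_pos: [0.5798, -0.1985, 0.0583]
tool_rot: [-3.142, 0.0, -0.194]
ft_force: [-4.8, 2.3, 7.2]
width: 0.644
grasp_force: 37.2
```

Call:
drive_tool([
  [[-0.06,0.01,-0.02,0,0.5],[-0.03,0.01,-0.01,0,0.5],[0,0,0,0,0.5]],
])

```text
time: 27.85
ee_pos: [0.5762, -0.1979, 0.0572]
tool_rot: [3.141, -0.002, -0.194]
ft_force: [0.8, 0.4, 5.1]
width: 0.647
grasp_force: 37.0
```

```bash
python3 pl.py w15.png
```

```text
27.9 [ 0.57619419 -0.19788155  0.05718559] 0.6402827111811692 [-0.47444808  1.37387054  6.2860497 ]
200 [ 0.6257 -0.2072  0.0744] [175 104  47]
220 [ 0.618  -0.2057  0.0713] [154  93  45]
240 [ 0.6128 -0.2046  0.0779] [17 30 55]
260 [ 0.606  -0.2033  0.0789] [21 40 74]
280 [ 0.5973 -0.2016  0.0758] [11 21 39]
300 [ 0.5889 -0.2     0.0744] [13 17 40]
320 [ 0.5779 -0.1978  0.0693] [18 28 45]
340 [ 0.5666 -0.1956  0.0654] [14 28 39]
360 [ 0.5539 -0.1931  0.0606] [10 22 42]
380 [ 0.5404 -0.1905  0.0561] [18 28 55]
400 [ 0.5313 -0.1887  0.0581] [116  70  35]
420 [ 0.5288 -0.1882  0.0674] [112  67  32]
```

Call:
drive_tool([
  [[-0.03,0.01,-0.02,0,0.5],[-0.03,0,-0.02,0,0.5],[0,0,0,0,0.5]],
])

```text
time: 28.2
ee_pos: [0.5758, -0.1977, 0.0567]
tool_rot: [3.142, -0.008, -0.194]
ft_force: [7.4, -0.4, 16.7]
width: 0.647
grasp_force: 38.1
```

Call:
drive_tool([
  [[-0.03,0,-0.01,0,0.5],[0,0,0,0,0.5]],
])

```text
time: 28.4
ee_pos: [0.5757, -0.1977, 0.0567]
tool_rot: [-3.141, -0.011, -0.194]
ft_force: [14.7, -1.7, 17.1]
width: 0.645
grasp_force: 38.0
```

The plaque is against the stop: x force rose to 15 N with no motion. Ease off, release and look.

Call:
drive_tool([
  [[0.05,0,0.04,0,0.5],[0,0,0,0,0.5],[0,0,0,0,0.75],[0,0,0,0,1],[0,0,0,0,1]],
])

```text
time: 28.9
ee_pos: [0.5731, -0.1972, 0.0555]
tool_rot: [-3.142, 0.001, -0.194]
ft_force: [-0.4, -0.6, 0.1]
width: 0.997
grasp_force: 0.0
```

Call:
drive_tool([
  [[0,0,0.5,0,1],[0,0,1,0,1],[0,0,1,0,1],[0,0,0.4,0,1],[0,0,0,0,1]],
])

```text
time: 29.4
ee_pos: [0.5746, -0.1975, 0.2039]
tool_rot: [3.141, -0.005, -0.195]
ft_force: [-0.5, -0.6, -0.8]
width: 1.0
grasp_force: 0.0
```

```bash
cat > dk.py <<'E'
import sys
from comp import *
from deck import deck
# deck frame in wrist-camera world (hi end measured)
ps=np.radians(-11.1); a=np.radians(20)
up=np.array([np.cos(a)*np.cos(ps),np.cos(a)*np.sin(ps),np.sin(a)]); n=np.array([-np.sin(a)*np.cos(ps),-np.sin(a)*np.sin(ps),np.cos(a)]); ac=np.cross(n,up)
O=np.array([.631,-.2081,.0758])-.1*up
c=cap('wrist',sys.argv[1]) if len(sys.argv)<3 else dict(np.load('/tmp/%s.npz'%sys.argv[1])); s=sensors.sense(); print(s['time'],s['ee_pos'],s['tool_rot'])
w=world(c)-O; L=np.stack([w@up,w@ac,w@n],-1)*1000; i=c['img'].astype(int)
blue=(i[...,0]>i[...,2]*1.5)
near=(L[...,0]>-25)&(L[...,0]<125)&(abs(L[...,1])<60)
for h in(12,24):
    m=near&(abs(L[...,2]-h)<4.5)&~blue&(i.sum(-1)>0)
    p=L[m]; 
    if len(p)>200:
        k,l,st,_=cv2.connectedComponentsWithStats(m.astype(np.uint8)); kk=1+np.argmax(st[1:,4]); p=L[l==kk]
        r=cv2.minAreaRect(p[:,:2].astype(np.float32)); print('layer',h,len(p),np.median(p[:,2]).round(1),np.round(np.r_[r[0],r[1],r[2]],1),'x',np.percentile(p[:,0],[.5,99.5]).round(1),'y',np.percentile(p[:,1],[.5,99.5]).round(1))
        A=np.c_[p[:,:2],np.ones(len(p))]; print('  tilt',np.linalg.lstsq(A,p[:,2],rcond=None)[0].round(3))
b=L[near&blue&(abs(L[...,2])<2)]; print('deck',b.min(0).round(1),b.max(0).round(1))
b=L[near&blue&(L[...,2]>8)]
if len(b)>20: print('stop',np.percentile(b,[1,99],axis=0).round(1))
E
python3 dk.py w16.png
```

```text
29.45 [ 0.57370678 -0.19731514  0.20174273] [ 3.14138402e+00 -1.99510175e-03 -1.94357572e-01]
layer 12 6638 12.1 [41.5  0.9 56.  85.9 90. ] x [ 0.5 84. ] y [-26.7  28.4]
  tilt [-4.0000e-03 -0.0000e+00  1.2216e+01]
deck [ 82.7 -17.4  -1.9] [100.5  17.4   1.9]
stop [[ -8.  -59.7  12.5]
 [124.8  59.3 214.6]]
```

View pics/w16.png

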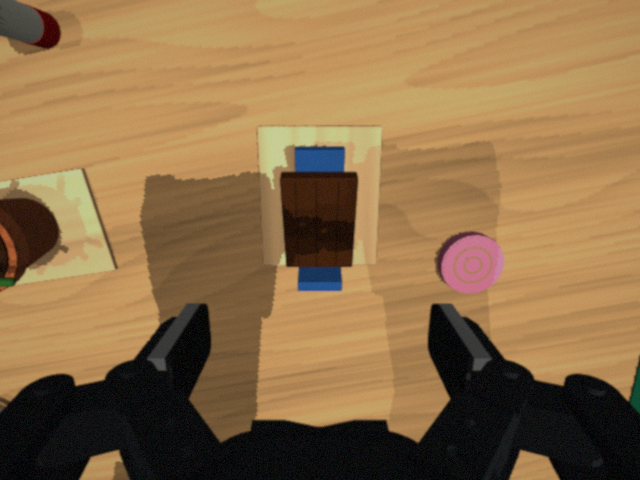

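The dark plaque is seated. In the deck frame it spans x from 0.5 to 84, with y centre 0.9 mm, lying flat. Now the pale plaque.

Call:
drive_tool([
  [[0,0,0.9,0,1],[-0.28,0.86,0.1,-0.1,1],[-0.28,0.86,0,-0.1,1],[-0.28,0.86,0,-0.1,1],[-0.28,0.86,0,0,1]],
])

```text
time: 29.95
ee_pos: [0.516, -0.0237, 0.2493]
tool_rot: [3.141, 0.002, -0.231]
ft_force: [1.1, -0.0, 0.7]
width: 0.997
grasp_force: 0.0
```

Call:
drive_tool([
  [[-0.28,0.86,0,0,1],[-0.28,0.86,0,0,1],[-0.28,0.86,0,0,1],[-0.28,0.86,0,0,1],[-0.28,0.86,0,0,1]],
])

```text
time: 30.45
ee_pos: [0.446, 0.1911, 0.2495]
tool_rot: [3.14, 0.001, -0.23]
ft_force: [0.9, -0.0, 0.5]
width: 1.003
grasp_force: 0.0
```

Call:
drive_tool([
  [[-0.28,0.88,0,0,1],[-0.28,0.88,0,0,1],[-0.28,0.01,0,0,1],[0,0,0,0,1],[0,0,0,0,1]],
])

```text
time: 30.95
ee_pos: [0.4132, 0.2538, 0.249]
tool_rot: [3.139, 0.003, -0.23]
ft_force: [0.3, 0.4, -0.2]
width: 0.999
grasp_force: 0.0
```

```bash
python3 - <<'E'
from comp import *
c=cap('wrist','w17.png'); s=sensors.sense(); print(s['time'],s['ee_pos'],s['tool_rot'])
w=world(c); i=c['img'].astype(int)
P=np.array([.405,.322,.012]); q=c['mtx']@(c['R']@P+c['t']); u,v=(q[:2]/q[2]).astype(int); print(u,v,w[v,u],i[v,u])
p=comp(c,(u,v),.0065,.02,90); print(len(p),np.median(p[:,2]),cv2.minAreaRect((p[:,:2]*1000).astype(np.float32)))
E
```

```text
31.0 [0.41363095 0.25355936 0.24915424] [ 3.13927922e+00  2.54582149e-03 -2.30805604e-01]
257 219 [0.40556023 0.32235055 0.01173211] [ 86 121 141]
4155 0.011552662721671702 ((405.3668518066406, 322.38421630859375), (56.142005920410156, 83.7767333984375), 75.94756317138672)
```

```bash
python3 - <<'E'
from h import *
s=sensors.sense(); print(s['joint_pos'].round(3),s['qvel'].round(3),s['ee_pos'],s['joint_torque'].round(1))
E
```

```text
[-0.569  0.282 -0.126  1.93   0.043  0.936 -2.517] [ 0.016 -0.001 -0.005 -0.005 -0.     0.002  0.001] [0.41363095 0.25355936 0.24915424] [ -2.  -66.4   0.1 -34.4  -0.1   0.   -0. ]
```

Call:
drive_tool([
  [[0,0.5,0,0,1],[0,0.5,0,0,1],[0,0,0,0,1]],
])

```text
time: 31.3
ee_pos: [0.4131, 0.306, 0.2491]
tool_rot: [3.14, 0.003, -0.227]
ft_force: [-0.2, 0.8, -0.6]
width: 0.999
grasp_force: 0.0
```

Joint 7 is at its range limit (−2.52). A half turn gives the same grasp, so I make it here, high up.

Call:
drive_tool([
  [[0,0,0,1,1],[0,0,0,1,1],[0,0,0,1,1],[0,0,0,1,1],[0,0,0,1,1]],
])

```text
time: 31.8
ee_pos: [0.4141, 0.3019, 0.2493]
tool_rot: [3.14, 0.003, 0.373]
ft_force: [0.2, 0.2, 0.0]
width: 0.999
grasp_force: 0.0
```

Call:
drive_tool([
  [[0,0,0,1,1],[0,0,0,1,1],[0,0,0,1,1],[0,0,0,1,1],[0,0,0,1,1]],
])

```text
time: 32.3
ee_pos: [0.4142, 0.3019, 0.2494]
tool_rot: [3.14, 0.003, 0.973]
ft_force: [-0.2, 0.5, 0.4]
width: 1.0
grasp_force: 0.0
```

Call:
drive_tool([
  [[0,0,0,1,1],[0,0,0,1,1],[0,0,0,1,1],[0,0,0,1,1],[0,0,0,1,1]],
])

```text
time: 32.8
ee_pos: [0.4142, 0.3019, 0.2494]
tool_rot: [3.14, 0.003, 1.572]
ft_force: [-0.0, 0.4, 0.1]
width: 1.0
grasp_force: 0.0
```

Call:
drive_tool([
  [[0,0,0,1,1],[0,0,0,1,1],[0,0,0,1,1],[0,0,0,1,1],[0,0,0,1,1]],
])

```text
time: 33.3
ee_pos: [0.4142, 0.3019, 0.2494]
tool_rot: [3.14, 0.002, 2.172]
ft_force: [0.8, 0.4, 0.5]
width: 1.002
grasp_force: 0.0
```

Call:
drive_tool([
  [[0,0,0,1,1],[0,0,0,1,1],[0,0,0,1,1],[0,0,0,1,1],[0,0,0,1,1]],
])

```text
time: 33.8
ee_pos: [0.4142, 0.3019, 0.2495]
tool_rot: [3.14, 0.002, 2.772]
ft_force: [0.1, -0.2, 0.3]
width: 1.0
grasp_force: 0.0
```

Call:
drive_tool([
  [[0,0,0,0.9,1],[0,0,0,0,1],[0,0,0,0,1]],
])

```text
time: 34.1
ee_pos: [0.414, 0.3023, 0.2495]
tool_rot: [3.14, 0.002, 2.872]
ft_force: [1.3, -0.8, -0.1]
width: 1.001
grasp_force: 0.0
```

```bash
python3 - <<'E'
from comp import *
c=cap('wrist','w18.png'); s=sensors.sense(); print(s['time'],s['ee_pos'],s['tool_rot'],s['joint_pos'].round(3))
w=world(c); i=c['img'].astype(int)
P=np.array([.405,.322,.012]); q=c['mtx']@(c['R']@P+c['t']); u,v=(q[:2]/q[2]).astype(int); print(u,v,w[v,u],i[v,u])
p=comp(c,(u,v),.0065,.02,110); print(len(p),np.median(p[:,2]),cv2.minAreaRect((p[:,:2]*1000).astype(np.float32)))
E
```

```text
34.15 [0.41381546 0.30249332 0.24953713] [3.13998814e+00 2.28649184e-03 2.87312445e+00] [-0.329  0.36  -0.536  1.853  0.219  0.984  0.344]
334 183 [0.40486404 0.32199071 0.01092931] [ 97 135 156]
4487 0.011550529088449571 ((404.3260803222656, 321.74212646484375), (56.01329803466797, 84.1034927368164), 76.07051849365234)
```

Call:
drive_tool([
  [[-0.18,0.39,0,0.2,1],[0,0,-1,0,1],[0,0,-1,0,1],[0,0,-1,0,1],[0,0,-1,0,1]],
], force=25)

```text
time: 34.65
ee_pos: [0.4044, 0.3224, 0.048]
tool_rot: [3.139, 0.003, 2.899]
ft_force: [1.7, 1.8, -0.9]
width: 1.003
grasp_force: 0.0
```

Call:
drive_tool([
  [[0,0,-0.7,0,1],[0,0,0,0,1],[0,0,0,0,1]],
])

```text
time: 34.95
ee_pos: [0.4044, 0.3229, 0.0153]
tool_rot: [3.14, 0.002, 2.901]
ft_force: [0.4, -0.3, 0.6]
width: 0.997
grasp_force: 0.0
```

Call:
drive_tool([
  [[0,-0.01,-0.28,0,0.9],[0,0,0,0,0.75],[0,0,0,0,0.75]],
])

```text
time: 35.25
ee_pos: [0.4048, 0.3223, 0.0016]
tool_rot: [3.139, 0.003, 2.901]
ft_force: [-0.1, 0.1, 0.6]
width: 0.751
grasp_force: 0.0
```

Call:
drive_tool([
  [[0,0,0,0,0.6],[0,0,0,0,0.55],[0,0,0,0,0.5],[0,0,0,0,0.5],[0,0,0,0,0.5]],
])

```text
time: 35.75
ee_pos: [0.4048, 0.3224, 0.0017]
tool_rot: [3.139, 0.003, 2.901]
ft_force: [-0.4, -2.3, 10.5]
width: 0.647
grasp_force: 24.6
```

Call:
drive_tool([
  [[0,0,0.5,0,0.5],[0,0,1,0,0.5],[0,0,1,0,0.5],[0,0,1,0,0.5],[0,0,1,0,0.5]],
])

```text
time: 36.25
ee_pos: [0.4039, 0.3219, 0.2284]
tool_rot: [3.139, 0.003, 2.902]
ft_force: [1.0, -0.5, -0.2]
width: 0.648
grasp_force: 28.3
```

Call:
drive_tool([
  [[0,0,0.8,0,0.5],[0,0,0,0,0.5],[0,0,0,0,0.5]],
])

```text
time: 36.55
ee_pos: [0.4045, 0.322, 0.2667]
tool_rot: [3.139, 0.004, 2.901]
ft_force: [-0.1, -0.3, -1.2]
width: 0.643
grasp_force: 28.3
```

```bash
python3 - <<'E'
from comp import *
c=cap('wrist','w19.png'); s=sensors.sense(); print(s['time'],s['ee_pos'],s['tool_rot'],s['width'],s['joint_pos'].round(2))
w=world(c); i=c['img'].astype(int); e=s['ee_pos']
m=(abs(w[...,2]-e[2]-.011)<.006)&(np.hypot(w[...,0]-e[0],w[...,1]-e[1])<.055)&(i.sum(-1)>170)
k,l,st,_=cv2.connectedComponentsWithStats(m.astype(np.uint8)); kk=1+np.argmax(st[1:,4]); p=w[l==kk]
print(st[kk],np.median(p[:,2])-e[2],cv2.minAreaRect((p[:,:2]*1000).astype(np.float32)))
E
```

```text
36.6 [0.40415551 0.32174249 0.26555524] [3.14021804e+00 2.66220921e-03 2.90134036e+00] 0.6431205995829696 [-0.34  0.35 -0.57  1.82  0.22  1.03  0.33]
[  228   212   181   193 26994] 0.010868177359580788 ((404.49114990234375, 322.7190246582031), (68.1860122680664, 84.83274841308594), 76.76322174072266)
```

The pale plaque is held. Carry it to above the deck.

Call:
drive_tool([
  [[0.287,-0.866,0,0.1,0.5],[0.287,-0.866,0,0.1,0.5],[0.287,-0.866,0,0.1,0.5],[0.287,-0.866,0,0.09,0.5],[0.287,-0.866,0,0,0.5]],
])

```text
time: 37.1
ee_pos: [0.4757, 0.1036, 0.2645]
tool_rot: [3.141, 0.0, 2.949]
ft_force: [0.6, 0.3, -0.5]
width: 0.645
grasp_force: 28.3
```

Call:
drive_tool([
  [[0.287,-0.866,0,0,0.5],[0.287,-0.866,0,0,0.5],[0.287,-0.866,0,0,0.5],[0.287,-0.866,0,0,0.5],[0.287,-0.866,0,0,0.5]],
])

```text
time: 37.6
ee_pos: [0.5475, -0.1127, 0.2643]
tool_rot: [3.14, 0.0, 2.949]
ft_force: [0.2, 1.7, -0.5]
width: 0.645
grasp_force: 28.3
```

Call:
drive_tool([
  [[0.287,-0.866,0,0,0.5],[0.287,-0.866,0,0,0.5],[0,0,0,0,0.5],[0,0,0,0,0.5]],
])

```text
time: 38.0
ee_pos: [0.5759, -0.198, 0.2637]
tool_rot: [3.139, -0.001, 2.947]
ft_force: [0.3, 0.6, -0.2]
width: 0.648
grasp_force: 28.3
```

```bash
python3 - <<'E'
from h import *
s=sensors.sense(); print(s['time'],s['ee_pos'],s['tool_rot'],s['width'],s['joint_pos'].round(2))
e=s['ee_pos']; t=np.array([.5763,-.1978,.092]); print((t-e)/.05,(np.pi-.1937-s['tool_rot'][2])/.12)
E
```

```text
38.0 [ 0.57586741 -0.19799142  0.26371789] [ 3.13940300e+00 -6.27855459e-04  2.94692331e+00] 0.6476613445482217 [ 0.48  0.48 -0.36  1.59  0.18  1.1   1.45]
[ 0.00865185  0.00382843 -3.43435786] 0.00807785360676568
```

Call:
drive_tool([
  [[0,0,-1,0,0.5],[0,0,-1,0,0.5],[0,0,-1,0,0.5],[0,0,-0.35,0,0.5],[0,0,0,0,0.5]],
])

```text
time: 38.5
ee_pos: [0.5746, -0.1954, 0.095]
tool_rot: [3.139, -0.003, 2.95]
ft_force: [-0.2, -0.1, -0.1]
width: 0.643
grasp_force: 28.3
```

Call:
drive_tool([
  [[0,0,-0.06,0,0.5],[0,0,-0.06,0,0.5],[0,0,-0.06,0,0.5],[0,0,0,0,0.5]],
])

```text
time: 38.9
ee_pos: [0.5767, -0.1975, 0.0895]
tool_rot: [3.14, 0.003, 2.948]
ft_force: [-0.2, -0.2, -1.0]
width: 0.644
grasp_force: 28.3
```

Call:
drive_tool([
  [[0,0,-0.06,0,0.5],[0,0,-0.04,0,0.5],[0,0,0,0,0.5]],
])

```text
time: 39.2
ee_pos: [0.5764, -0.1975, 0.0839]
tool_rot: [3.14, 0.002, 2.948]
ft_force: [-0.2, -0.4, -0.6]
width: 0.644
grasp_force: 28.3
```

Call:
drive_tool([
  [[0,0,-0.06,0,0.5],[0,0,-0.04,0,0.5],[0,0,0,0,0.5]],
])

```text
time: 39.5
ee_pos: [0.5763, -0.1974, 0.0791]
tool_rot: [3.14, 0.002, 2.948]
ft_force: [-4.0, 0.5, 6.4]
width: 0.644
grasp_force: 30.0
```

Call:
drive_tool([
  [[0,0,-0.06,0,0.5],[0,0,0,0,0.5]],
])

```text
time: 39.7
ee_pos: [0.5763, -0.1974, 0.0761]
tool_rot: [3.14, 0.002, 2.948]
ft_force: [-4.5, 1.1, 6.7]
width: 0.645
grasp_force: 30.8
```

```bash
cat > pl2.py <<'E'
import sys
from comp import *
src=open('dk.py').read().split("c=cap")[0].replace('import sys','').replace('from deck import deck',''); exec(src)
c=cap('wrist',sys.argv[1]); s=sensors.sense(); print(s['time'],s['ee_pos'],s['ft_force'])
w=world(c)-O; L=np.stack([w@up,w@ac,w@n],-1)*1000; i=c['img'].astype(int)
m=(i.sum(-1)>200)&(i[...,2]>i[...,0])&(abs(L[...,1])<27)&(L[...,0]>-8)&(L[...,0]<100)&(L[...,2]>14)&(L[...,2]<60)
k,l,st,_=cv2.connectedComponentsWithStats(m.astype(np.uint8)); kk=1+np.argmax(st[1:,4]); p=L[l==kk]
A=np.c_[p[:,:2],np.ones(len(p))]; f=np.linalg.lstsq(A,p[:,2],rcond=None)[0]; print(len(p),'tilt deg',np.degrees(np.arctan(f[:2])).round(1),'h at 42',(f[0]*42+f[2]).round(1),'x',np.percentile(p[:,0],[.5,99.5]).round(1),'y',np.percentile(p[:,1],[.5,99.5]).round(1))
E
python3 pl2.py w20.png
```

```text
39.75 [ 0.57636727 -0.19743803  0.07622475] [-3.79080111  1.17095163  6.01206666]
27842 tilt deg [-9.1  0.1] h at 42 30.9 x [ 9.6 91.4] y [-26.6  26.7]
```

Call:
drive_tool([
  [[0,0,-0.05,0,0.5],[0,0,-0.05,0,0.5],[0,0,0,0,0.5]],
])

```text
time: 40.05
ee_pos: [0.5759, -0.1974, 0.071]
tool_rot: [3.14, 0.001, 2.948]
ft_force: [-5.5, 1.7, 7.1]
width: 0.644
grasp_force: 32.7
```

Call:
drive_tool([
  [[0,0,-0.02,0,0.5],[0,0,0,0,0.5]],
])

```text
time: 40.25
ee_pos: [0.5759, -0.1974, 0.0701]
tool_rot: [3.14, 0.001, 2.948]
ft_force: [-7.5, 2.4, 9.0]
width: 0.647
grasp_force: 33.1
```

```bash
python3 pl2.py w21.png
```

```text
40.3 [ 0.57585423 -0.1973723   0.07018242] [-6.64947266  2.43370023  8.24246521]
28519 tilt deg [-1.3  0. ] h at 42 25.1 x [ 6.7 87.8] y [-26.7  26.7]
```

Nearly flat, 4–6 mm above the stop. Slide it down.

Call:
drive_tool([
  [[-0.05,0.01,-0.03,0,0.5],[-0.04,0.01,-0.02,0,0.5],[0,0,0,0,0.5]],
])

```text
time: 40.6
ee_pos: [0.5729, -0.1966, 0.0683]
tool_rot: [3.14, 0.005, 2.948]
ft_force: [0.6, -0.2, 7.6]
width: 0.646
grasp_force: 33.2
```

Call:
drive_tool([
  [[-0.03,0,-0.01,0,0.5],[0,0,0,0,0.5]],
])

```text
time: 40.8
ee_pos: [0.5715, -0.1966, 0.0678]
tool_rot: [3.14, 0.005, 2.948]
ft_force: [0.3, 0.5, 8.5]
width: 0.646
grasp_force: 33.1
```

```bash
python3 pl2.py w22.png
```

```text
40.85 [ 0.57149326 -0.19660026  0.06780013] [ 0.25534474 -0.21677353  7.45759786]
28371 tilt deg [-0.1  0. ] h at 42 24.3 x [ 2.  82.5] y [-26.7  26.7]
```

Call:
drive_tool([
  [[-0.03,0,-0.01,0,0.5],[0,0,0,0,0.5]],
])

```text
time: 41.05
ee_pos: [0.5699, -0.1966, 0.0673]
tool_rot: [3.14, 0.005, 2.948]
ft_force: [0.5, 0.3, 8.2]
width: 0.645
grasp_force: 33.1
```

Call:
drive_tool([
  [[-0.03,0,-0.01,0,0.5],[0,0,0,0,0.5]],
])

```text
time: 41.25
ee_pos: [0.5696, -0.1965, 0.0672]
tool_rot: [3.14, 0.007, 2.949]
ft_force: [6.0, -0.1, 6.2]
width: 0.643
grasp_force: 33.0
```

```bash
python3 pl2.py w23.png
```

```text
41.3 [ 0.56957953 -0.1965678   0.06713436] [ 5.58361619 -0.02824512  7.01472966]
28408 tilt deg [-0.1  0.1] h at 42 24.3 x [ 0.  80.5] y [-26.7  26.7]
```

Call:
drive_tool([
  [[-0.04,0,-0.01,0,0.5],[0,0,0,0,0.5]],
])

```text
time: 41.5
ee_pos: [0.5695, -0.1966, 0.0671]
tool_rot: [3.139, 0.011, 2.949]
ft_force: [16.0, -1.1, 3.1]
width: 0.648
grasp_force: 32.5
```

Call:
drive_tool([
  [[0.05,0,0.03,0,0.5],[0,0,0,0,0.5],[0,0,0,0,0.75],[0,0,0,0,1],[0,0,0,0,1]],
])

```text
time: 42.0
ee_pos: [0.5675, -0.1964, 0.0668]
tool_rot: [3.14, 0.001, 2.948]
ft_force: [0.0, 0.5, -0.7]
width: 1.001
grasp_force: 0.0
```

Call:
drive_tool([
  [[0,0,0.5,0,1],[0,0,1,0,1],[0,0,1,0,1],[0,0,0.4,0,1],[0,0,0,0,1]],
])

```text
time: 42.5
ee_pos: [0.5691, -0.1969, 0.2153]
tool_rot: [3.141, 0.007, 2.948]
ft_force: [0.2, 0.5, -1.2]
width: 0.997
grasp_force: 0.0
```

Call:
drive_tool([
  [[-0.9,0,0.4,0,1],[-0.9,0,0,0,1],[-0.5,0,0,0,1],[0,0,0,0,1]],
])

```text
time: 42.9
ee_pos: [0.4496, -0.197, 0.2316]
tool_rot: [3.141, 0.0, 2.946]
ft_force: [1.2, 0.8, -0.6]
width: 0.997
grasp_force: 0.0
```

```bash
cat > fin.py <<'E'
from comp import *
exec(open('dk.py').read().split("c=cap")[0].replace('from deck import deck',''))
for nm in('wrist','top','scene'):
    c=cap(nm,nm+'F.png'); w0=world(c); i=c['img'].astype(int); w=w0-O; L=np.stack([w@up,w@ac,w@n],-1)*1000
    near=(L[...,0]>-15)&(L[...,0]<110)&(abs(L[...,1])<45); s=i.sum(-1); blue=i[...,0]>i[...,2]*1.4
    m=near&(abs(L[...,2]-24)<4)&~blue; p=L[m]
    if len(p)>50: print(nm,'pale',len(p),np.median(p[:,2]).round(1),cv2.minAreaRect(p[:,:2].astype(np.float32)),np.linalg.lstsq(np.c_[p[:,:2],np.ones(len(p))],p[:,2],rcond=None)[0].round(3))
    m=near&blue&(L[...,2]<40); b=L[m]
    if len(b): print('  blue x',np.percentile(b[:,0],[1,99]).round(1),'deck end',b[(b[:,2]<4)].max(0).round(1) if (b[:,2]<4).any() else 0, 'stop face x', b[(b[:,2]>24)][:,0].max() if (b[:,2]>24).any() else None, 'y',np.percentile(b[:,1],[1,99]).round(1))
    r=np.hypot(w0[...,0]-.614,w0[...,1]-.206)<.04
    p=w0[r&(w0[...,2]>.066)&(w0[...,2]<.12)]
    if len(p)>50: print('  cap',cv2.minEnclosingCircle((p[:,:2]*1000).astype(np.float32)),p[:,2].max())
s=sensors.sense(); print(s['time'],s['ee_pos'],s['ft_force'],s['width'])
E
python3 fin.py
```

```text
wrist pale 5696 24.2 ((36.4132080078125, 0.1190032958984375), (55.787315368652344, 94.32649993896484), 89.96786499023438) [-1.000e-03  1.000e-03  2.426e+01]
  blue x [-10.8  98.1] deck end [98.4 17.2  2.3] stop face x -0.9314666032757128 y [-17.8  17.2]
top pale 1341 24.6 ((34.280357360839844, 1.3080883026123047), (94.78925323486328, 56.51008224487305), 0.04299691691994667) [-2.0000e-03 -2.0000e-03  2.4613e+01]
  blue x [-10.5  97.4] deck end [97.5 17.6  3.9] stop face x -1.7296646476544413 y [-16.2  17.6]
  cap ((610.5883178710938, 207.18234252929688), 20.105789184570312) 0.09440813215645784
scene pale 820 23.4 ((37.035396575927734, 0.974517822265625), (60.97174072265625, 97.33516693115234), 88.78585052490234) [-2.0000e-03 -5.0000e-03  2.3578e+01]
  blue x [ -9.1 100.8] deck end [101.5  20.9   3.9] stop face x 1.9415043185841243 y [-17.4  19.6]
  cap ((614.3467407226562, 206.77694702148438), 20.377330780029297) 0.09495680204173025
43.05 [ 0.45337725 -0.19641699  0.23175161] [-0.15667878 -0.17029373  0.77125375] 1.0009128802484553
```

```bash
python3 - <<'E'
from comp import *
exec(open('dk.py').read().split("c=cap")[0].replace('import sys','').replace('from deck import deck',''))
for nm in('scene','top'):
    c=dict(np.load('/tmp/%sF.png.npz'%nm)); w=world(c)-O; L=np.stack([w@up,w@ac,w@n],-1)*1000; i=c['img'].astype(int).sum(-1)
    b=c['img'].astype(int); m=(abs(L[...,1])<26)&(L[...,0]>70)&(L[...,0]<98)&(L[...,2]>-1)&(L[...,2]<30)&(b[...,2]>=b[...,0])
    for lo,hi in((3,10),(14,20),(21,27)):
        p=L[m&(L[...,2]>lo)&(L[...,2]<hi)]; print(nm,lo,hi,len(p),np.percentile(p[:,0],[50,90,99]).round(1) if len(p) else '')
    # colours down the centreline beyond upper end
for nm,u in(('brown',(.415,.201)),('glue',(.762,0))):
    w=world(c); r=np.hypot(w[...,0]-u[0],w[...,1]-u[1])<.04; p=w[r&(w[...,2]>.03)&(w[...,2]<.12)]
    print(nm,len(p),cv2.minEnclosingCircle((p[:,:2]*1000).astype(np.float32)),p[:,2].max())
E
```

```text
scene 3 10 43 [83.6 85.2 85.7]
scene 14 20 38 [83.4 85.3 86.4]
scene 21 27 132 [78.1 83.9 85.4]
top 3 10 16 [81.3 81.5 81.7]
top 14 20 12 [81.3 81.7 81.7]
top 21 27 164 [76.1 80.4 81.5]
brown 365 ((413.12884521484375, 201.19573974609375), 20.126760482788086) 0.060587023545506206
glue 309 ((762.0223999023438, 0.10174594819545746), 14.999496459960938) 0.09852040311297097
```

Both plaques' upper ends are flush, the brown toadstool and the glue stick have not moved, and the robot touches nothing.

```bash
python3 -c "
from cell import order; print(order.hand_in())"
```

```text
the job is handed in; nothing more can be done
None
```

The job is handed in at about 43 s: the log-slice and toadstool stack is centred between the pot and lantern, and both plaques lie flat on the deck against the stop, each within about 1–2 mm by the cameras, with the brown toadstool and glue stick unmoved.

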